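# Unload a bored stopper from a swing-leaf drill jig

## Robot

A 7-joint arm with a two-finger parallel gripper is mounted at the origin on a cart in front of the work surface, level with it; the furniture and walls round the work are solid. World frame = base frame: x ahead of the robot, y to its left, z up, the work surface at z = 0. Lengths are in m, angles in rad, forces in N, time in s.
With the tool pointing down it reaches from about 0.35 to 0.9 m from the base axis. Payload 8.1 kg.
Tool frame: the origin (TCP) lies on the centre line of the jaws, within the pads' length; the fingertips stand 14 mm ahead of it and the grasp point (between the pads) lies 5 mm behind it; z points along the fingers, y is the direction in which the jaws open and shut (so a half turn about z gives the same grasp; the last joint's range is limited). The gripper opens to 92 mm and grips with 3 to 60 N. Pads are 19 mm wide; open, the fingers measure 130 mm over their backs; the gripper's body (75 mm by 190 mm) begins 47 mm behind the grasp point.
Start: joints at [-1.368, 0.434, 0.025, 1.573, -0.012, 1.134, -0.075], TCP at [0.188, 0.596, 0.213] pointing down, gripper open.
Joint ranges: [-2.62, 2.62], [-0.44, 2.09], [-1.27, 1.32], [0.08, 2.57], [-1.32, 4.46], [0.12, 2], [-2.74, 2.74]. Speed limits (rad/s): [2.22, 2.22, 3.01, 3.01, 3.14, 3.14, 3.14].

## Interface

Orientations are given as a unit quaternion [x, y, z, w].
In Python, from rig import manip, snapshot gives the robot as it stands.
- The arm moves only by the tool jog_arm, never from a script. Its argument "motion" is a list of rows, each an object with "angular": the turn, a rotation vector about the tool's x, y, z in degrees, a list of three; "translation": the shift along the tool's x, y, z in cm, a list of three; "gripper": the gripper's target within -1 to 1 (shut at 1, half-way at 0, fully open at -1). In form: [{"angular": [ax, ay, az], "translation": [x, y, z], "gripper": gripper}, ...]. A call has 1 to 12 rows; each row is the pose to reach, as a shift and turn from the pose commanded when the call began, along the tool's axes at that moment; what a row does not reach only later rows make up. A row lasts 1/12 s, in which the tool goes at most 41.7 mm and 7.16 degrees, less where a joint would pass 70% of its speed; a pose out of reach is approached as far as the arm can. A call with a gripper value outside its range is refused whole. The fingers move at their own pace and stop on an object; the grip force is fixed at half the most. Time passes only in rows, so rows that repeat a pose let the fingers close. It gives the time, the measured TCP pose, the force and the opening at its end, in the units of the state.
- manip.read_state(): the state, without advancing time (a new reading comes with each control period).
- snapshot(name): name is "side" or "top"; returns a dict with "color" (384x512x3 uint8, red, green, blue), "mtx" (3x3 intrinsics, pixels), "camera_from_world" (4x4, takes a point from world to camera coordinates). Camera axes: x right, y down, z forward; pixel columns grow to the right and rows downward; lengths in m; the calibration is good to about 2 mm. A picture is of the moment at which its call begins. There is no depth.
- manip.job_done(): hands the job in, once; it reports no verdict.
The state is a dict: "t": time; "joint_pos": joint angles; "joint_vel": joint speeds; "joint_efforts": joint torques, N m; "tcp_pos": TCP position; "tcp_rot": TCP orientation; "ft_force": force on the tool from outside, world axes, zero at the start; "wrist_torque": the same for the moment, N m; "width": finger opening in m.
Only numpy, scipy, OpenCV 4.12 (cv2) and the standard library are available. Lean on these libraries where they do the work, as an engineer would, in place of code of your own. Each camera call takes 0.05 s, during which the arm holds its last target.

## Task

The stopper in the drill jig is bored; unload it. Draw the lock pin up out of the jig and park it upright in one of the two side notches, fully down on its ledge, then swing the leaf fully aside, about a quarter turn, to the side where nothing tall stands in its way, and put the stopper into the empty beaker. Leave the glassware, bottle and dish, and the beaker itself, standing where they are.

Things in the scene. Friction and masses are not known exactly. Their poses are not given: they have to be found in the camera images.
- jig: Grey cast drill jig, fixed. Origin on the worktop under the stopper's seat; x runs along the closed leaf from its free end (towards the robot) to the pivot, z up. In this frame, mm: base x -83..107, y -36..36, top 16 up; pivot (75, 0), lock bore (-55, 0), notches (-45, 50) and (-45, -50) in ledges 44 long in x that reach out to y = 64.5 either side.
- leaf (a joint): Leaf angle, rad: 0 closed over the stopper, stops at about +-1.6; + takes its free end to the jig's -y side, - to +y. Aluminium bar 40 mm wide, underside 57 and top 67 mm up, turns level on the pivot, ends 187 mm from it. Moves with under 1 N at its knob, stays where left; locked by the pin in the bore. A parked pin (top 70 mm up) bars its own side, as does the conical flask.
- leaf_knob (a point): Grip of the black round upright knob on the leaf's free end, 17 mm thick; this point is 21 mm above the leaf's top (88 mm above the worktop), 167 mm from the pivot; the knob's top is 11 mm higher.
- pivot (a point): Point on the leaf's vertical pivot axis, 67 mm above the worktop; its axes are the jig's.
- bore (a point): Mouth of the lock bore at the top of the closed leaf, 67 mm above the worktop. 11.5 mm wide, the pin passes the leaf and goes 22 mm into the post below.
- pin_head (a point): The steel lock pin's round knurled head, 20 mm thick; this point is on its axis, 24 mm above the underside of the collar and 10 mm below the top of the head. The pin's z points up along it. Below the head a collar 20 mm wide, 4 mm thick; below that a shank 10 mm thick and 32 mm long. Loose, about 70 g.
- pin_collar (a point): Centre of the underside of the pin's collar, where the 32 mm shank starts. Seated in the bore it is at the leaf's top; parked it rests on a notch's ledge.
- notch_left (a point): Parking place in the jig's +y flank: where the centre of the collar's underside belongs, on the ledge, 36 mm above the worktop. A U-slot 13 mm wide through a 10 mm thick ledge, open to the jig's +y side and upward; the shank hangs in it, 4 mm clear of the worktop. Two lips 3 mm high at the slot's mouth keep the collar in. Axes are the jig's.
- notch_right (a point): The same in the -y flank, open to the jig's -y side.
- stopper_centre (a point): Black rubber stopper, 24 mm wide and high, small hole in its top; point half-way up. It stands 30 mm above the worktop on a block 20 mm wide (in jig y), between four dowels 6 mm high fore and aft of it; towards jig +y and -y it is free for fingers down to the base top. The closed leaf covers it with a 3 mm gap. Loose, 18 g.
- beaker_centre (a point): Empty beaker, far out on the left or the right, 55 mm wide, 62 mm high, about 44 mm wide inside, floor 3 mm thick; this point is half-way up on its axis. Loose, light. z is up.
- flask_centre (a point): Conical flask, 63 mm wide at the foot, 24 mm at the neck, 108 mm high, beside the jig on one side, in the leaf's way there; this point is half-way up. Must stay.
- dish_centre (a point): Flat covered petri dish, 61 mm wide, 16 mm high, on the jig's other side, low enough for the leaf to pass over; half-way up. Must stay.
- dropper_centre (a point): Brown dropper bottle standing alone, far out on the side opposite to the beaker, 33 mm wide, 104 mm high; half-way up. Must stay.
- cylinder_centre (a point): Measuring cylinder on a 64 mm hexagonal foot, 48 mm wide at the rim, 115 mm high, behind the jig; half-way up. Must stay.

How it is judged:
On the way, in this order (a step that is already met when the one before it is completed fails the run):
1. the lock pin is drawn clear out of the bore (z of pin_collar in the frame of bore above 0.033 m), for 0.1 s.
2. the pin stands parked in one of the side notches, collar down on the ledge (((horizontal distance between pin_collar and notch_left below 0.006 m and z of pin_collar in the frame of notch_left between -0.003 and 0.002 m and angle between pin_head's own z axis and vertical below 0.15 rad) or (horizontal distance between pin_collar and notch_right below 0.006 m and z of pin_collar in the frame of notch_right between -0.003 and 0.002 m and angle between pin_head's own z axis and vertical below 0.15 rad))), for 0.2 s.
3. the leaf is swung well aside ((value of joint leaf above 1.1 rad or value of joint leaf below -1.1 rad)), for 0.2 s.
4. the stopper is in the beaker (x of stopper_centre in the frame of beaker_centre between -0.02 and 0.02 m and y of stopper_centre in the frame of beaker_centre between -0.02 and 0.02 m and z of stopper_centre in the frame of beaker_centre between -0.03 and -0.008 m), for 0.2 s.
At the end, for the whole second after the job is handed in: Pin upright (0.15 rad) in a side notch, collar within 6 mm of the parking place and down on the ledge; leaf open more than 1.1 rad either way; stopper on the floor of the upright beaker (moved under 40 mm); all at rest, bystanders within 25 mm of their places (all of step 4 and ((horizontal distance between pin_collar and notch_left below 0.006 m and z of pin_collar in the frame of notch_left between -0.003 and 0.002 m and angle between pin_head's own z axis and vertical below 0.15 rad) or (horizontal distance between pin_collar and notch_right below 0.006 m and z of pin_collar in the frame of notch_right between -0.003 and 0.002 m and angle between pin_head's own z axis and vertical below 0.15 rad)) and (value of joint leaf above 1.1 rad or value of joint leaf below -1.1 rad) and linear speed of each of stopper, lock_pin below 0.02 m/s and angle between beaker_centre's own z axis and vertical below 0.1 rad and distance of beaker_centre from where it was at the start of the episode below 0.04 m); the robot touches nothing.
It fails at once if the conical flask is pushed 25 mm or more, or tipped (distance of flask_centre from where it was at the start of the episode above 0.025 m or angle between flask_centre's own z axis and vertical above 0.35 rad).
It fails at once if the petri dish is pushed 25 mm or more, or tipped (distance of dish_centre from where it was at the start of the episode above 0.025 m or angle between dish_centre's own z axis and vertical above 0.35 rad).
It fails at once if the dropper bottle is pushed 25 mm or more, or tipped (distance of dropper_centre from where it was at the start of the episode above 0.025 m or angle between dropper_centre's own z axis and vertical above 0.35 rad).
It fails at once if the measuring cylinder is pushed 25 mm or more, or tipped (distance of cylinder_centre from where it was at the start of the episode above 0.025 m or angle between cylinder_centre's own z axis and vertical above 0.35 rad).
It fails at once if the beaker is tipped over (angle between beaker_centre's own z axis and vertical above 0.5 rad).
It also fails if it takes over 67 s, if anything falls off the work surface, if the arm or the gripper's body presses on something with over 40 N, if the wrist force passes 120 N, or if a joint passes its speed limit or range.

## Working session

There is one attempt and no reset: what is moved stays moved. The work goes in short steps, Python scripts to look and compute and a tool call to move; the robot and the scene stay as the last step left them, time stands still between calls to the robot, and variables do not carry over. Pictures are saved under pics/ and viewed, and the job is handed in when it is done.

Besides the shell and the picture viewer there is one more tool, called in YAML: its name, and indented under it one key for each argument. jog_arm: Moves the arm, as the interface text tells. Its arguments: {"type":"object","properties":{"motion":{"type":"array","items":{"type":"object","properties":{"angular":{"type":"array","items":{"type":"number"}},"translation":{"type":"array","items":{"type":"number"}},"gripper":{"type":"number"}}}}},"required":["motion"]}

```bash
ls; mkdir -p pics; python3 - <<'E'
from rig import manip, snapshot
import cv2,numpy as np
print(manip.read_state())
for n in("side","top"):
    s=snapshot(n); cv2.imwrite(f"pics/{n}0.png",s["color"][:,:,::-1]); print(n,s["mtx"],s["camera_from_world"])
    np.savez(f"{n}0.npz",**s)
E
```

```text
pics
{'t': 0.0, 'joint_pos': array([-1.36760298,  0.43523752,  0.02494258,  1.57409457, -0.01160629,
        1.13397649, -0.07511067]), 'joint_vel': array([ 1.45552935e-03,  3.64600452e-05,  1.50555916e-03, -1.11312307e-04,
        1.18075439e-04,  1.71839984e-05, -6.40831800e-04]), 'joint_efforts': array([ 9.03204091e-04, -6.67865109e+01,  9.85586755e-01, -3.14461291e+01,
       -6.04044367e-02,  4.23753331e-02,  1.91403788e-04]), 'tcp_pos': array([0.18803439, 0.59549071, 0.21193657]), 'tcp_rot': array([ 1.52329051e-01,  9.88329522e-01, -7.83428575e-04, -5.76616687e-05]), 'ft_force': array([-0.30458693,  0.64487937,  0.52297842]), 'wrist_torque': array([ 0.0459758 , -0.02139383, -0.00984792]), 'width': 0.09166954861314214}
side [[378.53516311   0.         254.70986138]
 [  0.         378.53516311 191.79011958]
 [  0.           0.           1.        ]] [[-0.98112902 -0.19323847 -0.00668949  0.57199597]
 [-0.09556921  0.51472797 -0.85201036  0.14831508]
 [ 0.16808444 -0.83529277 -0.52348219  1.1280767 ]
 [ 0.          0.          0.          1.        ]]
top [[482.14898104   0.         247.00385616]
 [  0.         482.14898104 198.19614782]
 [  0.           0.           1.        ]] [[-8.61421846e-04 -9.99764515e-01 -2.16834777e-02  2.58900479e-02]
 [-9.84499765e-01  4.65080360e-03 -1.75324220e-01  5.96251349e-01]
 [ 1.75383779e-01  2.11963506e-02 -9.84271936e-01  1.26684690e+00]
 [ 0.00000000e+00  0.00000000e+00  0.00000000e+00  1.00000000e+00]]
```

View pics/side0.png

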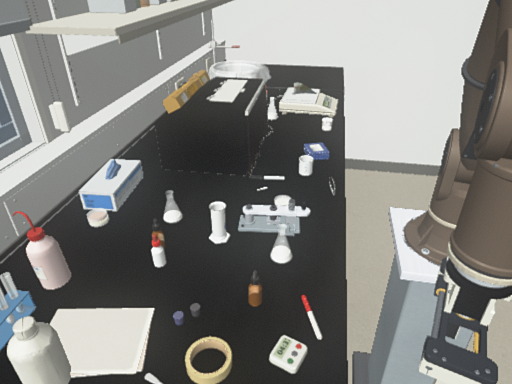

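View pics/top0.png

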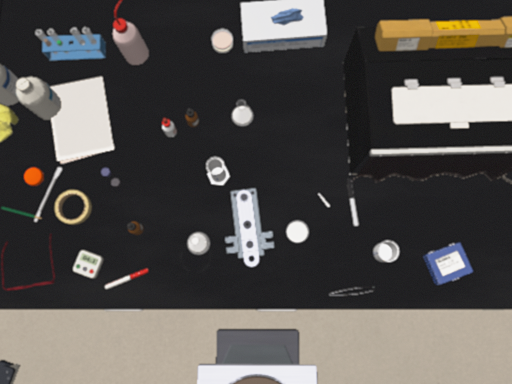

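```bash
python3 - <<'E'
import cv2,numpy as np
t=np.load("top0.npz")["color"][:,:,::-1]; s=np.load("side0.npz")["color"][:,:,::-1]
cv2.imwrite("pics/t1.png",cv2.resize(t[180:280,180:320],None,fx=5.5,fy=5.5,interpolation=cv2.INTER_CUBIC))
cv2.imwrite("pics/s1.png",cv2.resize(s[180:280,200:330],None,fx=6,fy=6,interpolation=cv2.INTER_CUBIC))
cv2.imwrite("pics/t2.png",cv2.resize(t[225:280,355:425],None,fx=8,fy=8,interpolation=cv2.INTER_CUBIC))
E
```

```text
(no output)
```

View pics/t1.png

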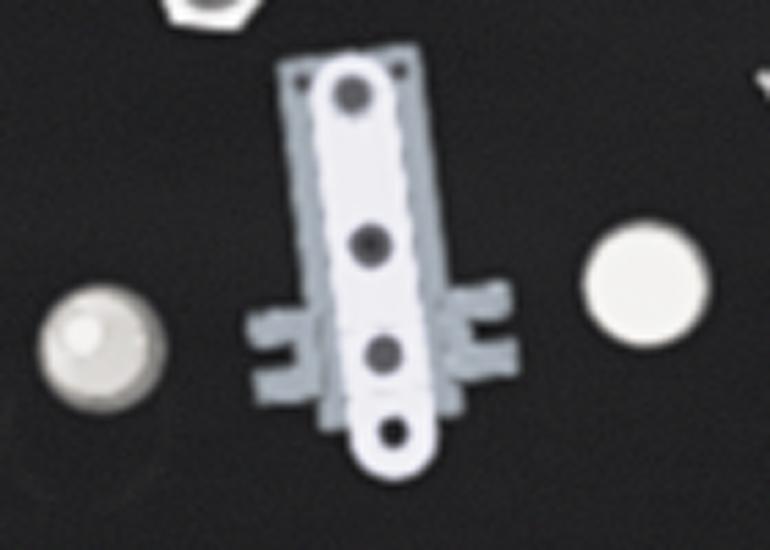

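View pics/s1.png

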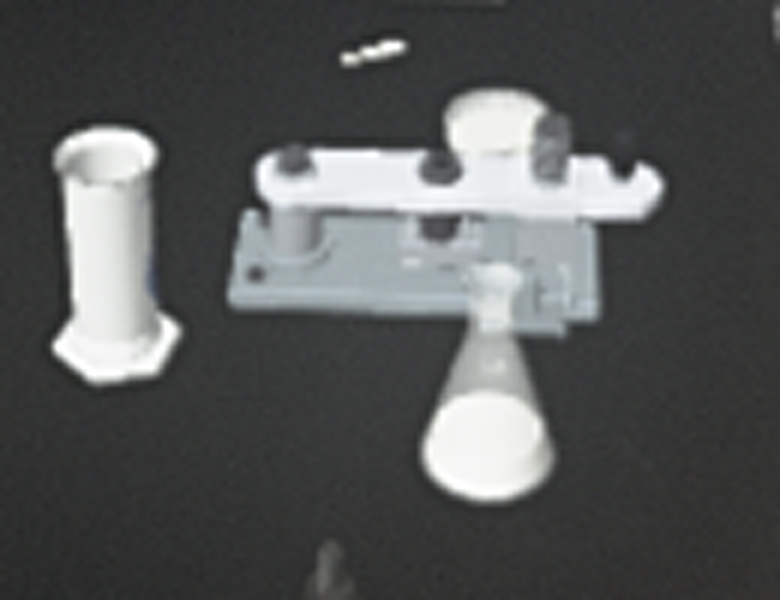

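View pics/t2.png

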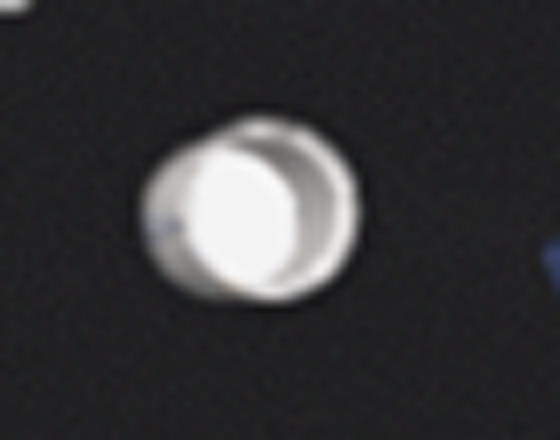

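```bash
cat > h.py <<'E'
import cv2,numpy as np
from scipy.optimize import least_squares
from rig import manip,snapshot
def ray(s,uv):
    M=s["camera_from_world"];R=M[:3,:3];c=-R.T@M[:3,3]
    d=R.T@np.linalg.inv(s["mtx"])@np.array([uv[0],uv[1],1.]);return c,d
def onz(s,uv,z):
    c,d=ray(s,uv);return c+d*(z-c[2])/d[2]
def proj(s,P):
    P=np.atleast_2d(P);M=s["camera_from_world"];q=P@M[:3,:3].T+M[:3,3];q=q@s["mtx"].T;return q[:,:2]/q[:,2:]
E
python3 - <<'E'
from h import *
t=dict(np.load("top0.npz"));sd=dict(np.load("side0.npz"))
f=lambda p,k,o:(np.array(p)+.5)/k-.5+np.array(o)
T=lambda p:f(p,5.5,(180,180)); S=lambda p:f(p,6,(200,180))
print("cams",ray(t,(0,0))[0],ray(sd,(0,0))[0])
pts=[((277,62),107,36,16),((420,43),107,-36,16),((320,430),-83,36,16),((465,413),-83,-36,16),((383,354),-55,0,101),((393,432),-92,0,99),
((247,318),-23,64.5,36),((256,404),-67,64.5,36),((512,283),-23,-64.5,36),((520,374),-67,-64.5,36),((395,481),-112,0,66)]
W=np.array([onz(t,T(p),z/1000)[:2] for p,_,_,z in pts]);J=np.array([[x/1000,y/1000] for _,x,y,_ in pts])
Jc=J-J.mean(0);Wc=W-W.mean(0);th=np.arctan2((Jc[:,0]*Wc[:,1]-Jc[:,1]*Wc[:,0]).sum(),(Jc*Wc).sum())
R=np.array([[np.cos(th),-np.sin(th)],[np.sin(th),np.cos(th)]]);o=W.mean(0)-R@J.mean(0)
print("th",th,"o",o);print(((W-(J@R.T+o))*1000).round(1))
jw=lambda x,y,z:np.r_[o+R@[x/1000,y/1000],z/1000]
for n,p in dict(pinhead=(-55,0,91),knob=(-92,0,88),nl=(-45,50,36),nr=(-45,-50,36),pivot=(75,0,67),stop=(0,0,42)).items():
    P=jw(*p);print(n,P.round(4),"side px",((proj(sd,P)[0]-[200,180]+.5)*6-.5).round(),"top",((proj(t,P)[0]-[180,180]+.5)*5.5-.5).round())
# side check: pin head top
P=jw(-55,0,101);print("head top side",((proj(sd,P)[0]-[200,180]+.5)*6-.5).round())
print("dish",onz(t,T((646,284)),.016)); 
for z in (.0,.05,.108): print("flask",z,onz(t,T((102,348)),z))
np.savez("jig.npz",R=R,o=o,th=th)
b=lambda p:f(p,8,(355,225))
print("beaker rim",onz(t,b((272,208)),.062))
print("beaker base",onz(t,b((225,212)),.003))
E
```

```text
cams [ 0.36484722 -0.00374163  1.35202054] [0.38576406 0.97646402 0.72072041]
th 0.11582967099066668 o [0.52211975 0.02387974]
[[-0.1  1.2]
 [ 1.2 -0.8]
 [ 0.7  0.6]
 [ 0.7 -0.6]
 [-0.2  0. ]
 [ 0.1 -0.3]
 [-1.2  1. ]
 [-0.1  1.3]
 [ 1.  -2.8]
 [-0.5 -1.2]
 [-1.7  1.5]]
pinhead [0.4675 0.0175 0.091 ] side px [548. 143.] top [383. 355.]
knob [0.4307 0.0132 0.088 ] side px [621. 151.] top [393. 433.]
nl [0.4716 0.0683 0.036 ] side px [523. 290.] top [283. 356.]
nr [ 0.4832 -0.031   0.036 ] side px [524. 177.] top [483. 332.]
pivot [0.5966 0.0325 0.067 ] side px [292. 173.] top [353.  97.]
stop [0.5221 0.0239 0.042 ] side px [437. 218.] top [372. 253.]
head top side [549. 126.]
dish [ 0.50914615 -0.1137897   0.016     ]
flask 0.0 [0.47896674 0.16277887 0.        ]
flask 0.05 [0.4747464  0.15662066 0.05      ]
flask 0.108 [0.46985082 0.14947714 0.108     ]
beaker rim [ 0.45198828 -0.35104436  0.062     ]
beaker base [ 0.45463102 -0.35067394  0.003     ]
```

```bash
cat >> h.py <<'E'
from scipy.spatial.transform import Rotation as Ro
def jw(x,y,z):
    j=np.load("jig.npz");return np.r_[j["o"]+j["R"]@[x/1000,y/1000],z/1000]
def go(P,jaw):
    s=manip.read_state();R0=Ro.from_quat(s["tcp_rot"])
    a=np.radians(jaw);y=np.array([np.cos(a),np.sin(a),0]);z=np.array([0,0,-1.]);x=np.cross(y,z)
    R1=Ro.from_matrix(np.c_[x,y,z])
    print("t",round(s["t"],2),"tcp",s["tcp_pos"].round(4),"w",round(s["width"],4),"trans cm",(R0.inv().apply(P-s["tcp_pos"])*100).round(2),"ang",np.degrees((R0.inv()*R1).as_rotvec()).round(1), "j",s["joint_pos"].round(2),"F",s["ft_force"].round(1))
E
python3 - <<'E'
from h import *
go(np.r_[jw(-55,0,0)[:2],.20],96.6)
sd=dict(np.load("side0.npz"))
for p in ((497,275),): print(onz(sd,(np.array(p)+.5)/6-.5+[200,180],.108))
s=sd["color"][240:384,400:512,::-1];cv2.imwrite("pics/g.png",cv2.resize(s,None,fx=4,fy=4))
E
```

```text
t 0.1 tcp [0.188  0.5955 0.212 ] w 0.0921 trans cm [-44.05 -46.7    1.27] ang [ -0.1  -0.  -24.1] j [-1.37  0.44  0.02  1.57 -0.01  1.13 -0.08] F [ 0.4 -0.8 -0.8]
[0.47545726 0.15524592 0.108     ]
```

View pics/g.png

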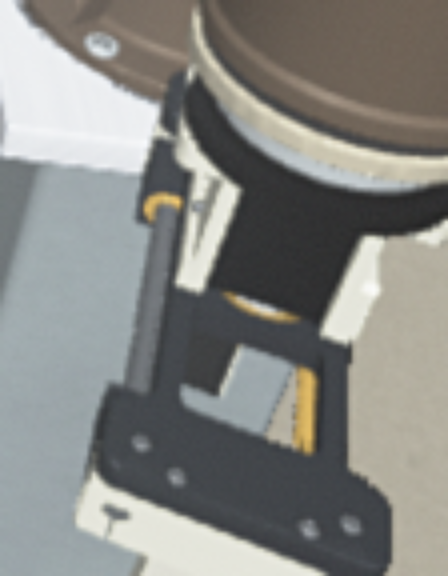

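jog_arm:
  motion:
    - {"translation":[-22,-23.3,0.6],"angular":[0,0,-12],"gripper":-0.2}
    - {"translation":[-22,-23.3,0.6],"angular":[0,0,-12],"gripper":0.2}
    - {"translation":[-44,-46.7,1.2],"angular":[0,0,-24],"gripper":0.2}
    - {"translation":[-44,-46.7,1.2],"angular":[0,0,-24],"gripper":0.2}
    - {"translation":[-44,-46.7,1.2],"angular":[0,0,-24],"gripper":0.2}
    - {"translation":[-44,-46.7,1.2],"angular":[0,0,-24],"gripper":0.2}
    - {"translation":[-44,-46.7,1.2],"angular":[0,0,-24],"gripper":0.2}
    - {"translation":[-44,-46.7,1.2],"angular":[0,0,-24],"gripper":0.2}
    - {"translation":[-44,-46.7,1.2],"angular":[0,0,-24],"gripper":0.2}
    - {"translation":[-44,-46.7,1.2],"angular":[0,0,-24],"gripper":0.2}
    - {"translation":[-44,-46.7,1.2],"angular":[0,0,-24],"gripper":0.2}
    - {"translation":[-44,-46.7,1.2],"angular":[0,0,-24],"gripper":0.2}

```text
t: 1.1
tcp_pos: [0.4058, 0.1437, 0.2034]
tcp_rot: [-0.057, 0.998, 0.0, 0.0]
ft_force: [1.8, -0.3, -0.1]
width: 0.0371
```

```bash
python3 - <<'E'
from h import *
go(np.r_[jw(-55,0,0)[:2],.20],96.6)
E
```

```text
t 1.1 tcp [0.4058 0.1437 0.2034] w 0.0371 trans cm [ -4.71 -13.24   0.34] ang [ 0.   0.  -0.1] j [-0.64  0.12  0.19  2.04 -0.03  0.98  1.25] F [ 1.8 -0.3 -0.1]
```

jog_arm:
  motion:
    - {"translation":[-4.5,-12.7,0.3],"angular":[0,0,0],"gripper":0.2}
    - {"translation":[-4.5,-12.7,0.3],"angular":[0,0,0],"gripper":0.2}
    - {"translation":[-4.5,-12.7,0.3],"angular":[0,0,0],"gripper":0.2}
    - {"translation":[-4.5,-12.7,0.3],"angular":[0,0,0],"gripper":0.2}
    - {"translation":[-4.5,-12.7,0.3],"angular":[0,0,0],"gripper":0.2}
    - {"translation":[-4.5,-12.7,0.3],"angular":[0,0,0],"gripper":0.2}
    - {"translation":[-4.5,-12.7,0.3],"angular":[0,0,0],"gripper":0.2}

```text
t: 1.68
tcp_pos: [0.4639, 0.0261, 0.2001]
tcp_rot: [-0.057, 0.998, 0.0, -0.0]
ft_force: [0.0, 0.7, -0.6]
width: 0.0367
```

```bash
python3 - <<'E'
from h import *
go(np.r_[jw(-55,0,0)[:2],.091],96.6)
for n in("side","top"):
    s=snapshot(n); cv2.imwrite(f"pics/{n}a.png",cv2.resize(s["color"][130:280,180:330,::-1],None,fx=4,fy=4,interpolation=cv2.INTER_CUBIC))
E
```

```text
t 1.68 tcp [0.4639 0.0261 0.2001] w 0.0367 trans cm [-0.27 -0.9  10.91] ang [ 0. -0. -0.] j [-0.43  0.18  0.3   1.98 -0.07  0.99  1.59] F [ 0.   0.7 -0.6]
```

View pics/sidea.png

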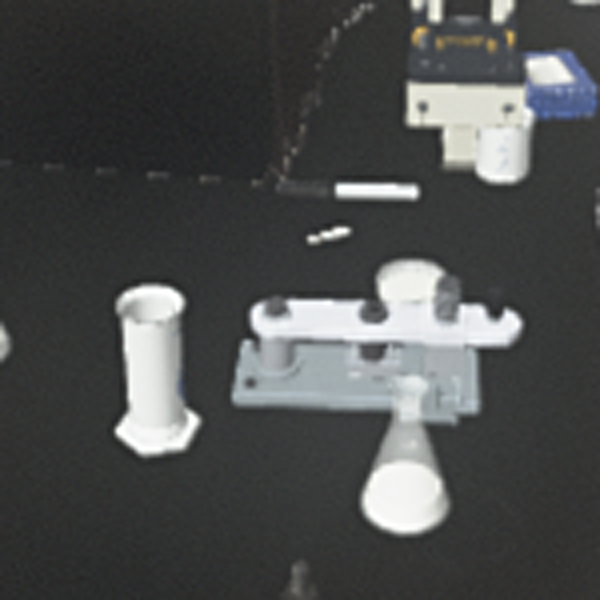

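jog_arm:
  motion:
    - {"translation":[-0.27,-0.9,2],"angular":[0,0,0],"gripper":0.2}
    - {"translation":[-0.27,-0.9,5],"angular":[0,0,0],"gripper":0.2}
    - {"translation":[-0.27,-0.9,7],"angular":[0,0,0],"gripper":0.2}
    - {"translation":[-0.27,-0.9,7],"angular":[0,0,0],"gripper":0.2}
    - {"translation":[-0.27,-0.9,7],"angular":[0,0,0],"gripper":0.2}

```text
t: 2.2
tcp_pos: [0.4674, 0.0169, 0.1301]
tcp_rot: [-0.057, 0.998, -0.0, -0.001]
ft_force: [0.7, -0.5, -0.4]
width: 0.0367
```

```bash
python3 - <<'E'
from h import *
go(np.r_[jw(-55,0,0)[:2],.091],96.6)
for n in("side","top"):
    s=snapshot(n); cv2.imwrite(f"pics/{n}b.png",cv2.resize(s["color"][150:280,180:330,::-1],None,fx=4,fy=4,interpolation=cv2.INTER_CUBIC))
E
```

```text
t 2.2 tcp [0.4674 0.0169 0.1301] w 0.0367 trans cm [-0.03  0.06  3.91] ang [-0.  -0.1 -0. ] j [-0.39  0.28  0.3   2.07 -0.11  0.81  1.66] F [ 0.7 -0.5 -0.4]
```

View pics/sideb.png

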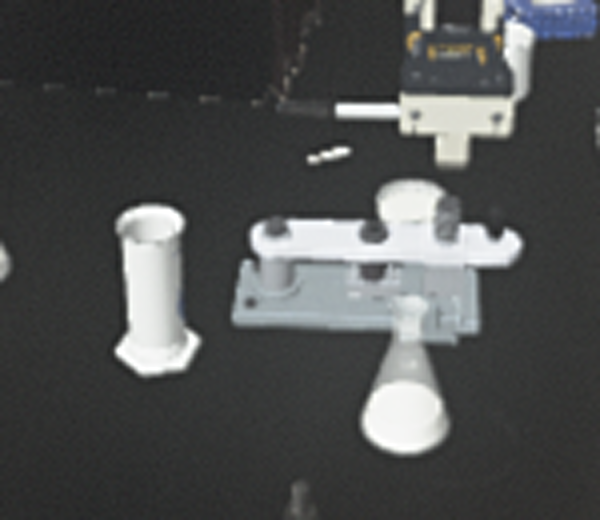

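View pics/topb.png

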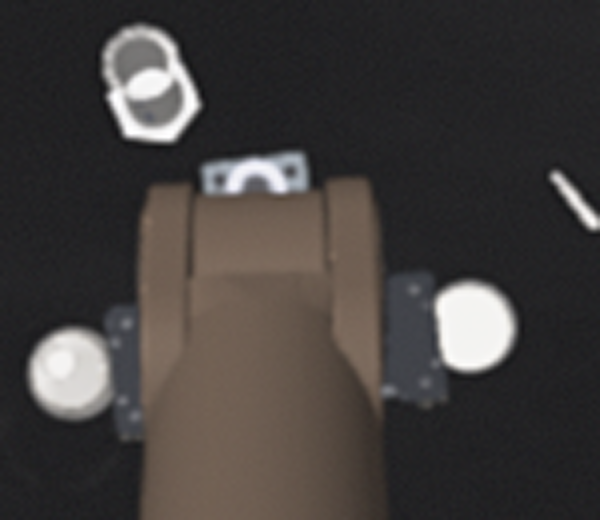

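jog_arm:
  motion:
    - {"translation":[0,0,2],"angular":[0,0,0],"gripper":0.2}
    - {"translation":[0,0.05,3.9],"angular":[0,0,0],"gripper":0.2}
    - {"translation":[0,0.05,3.9],"angular":[0,0,0],"gripper":0.2}
    - {"translation":[0,0.05,3.9],"angular":[0,0,0],"gripper":0.2}
    - {"translation":[0,0.05,3.9],"angular":[0,0,0],"gripper":1}
    - {"translation":[0,0.05,3.9],"angular":[0,0,0],"gripper":1}
    - {"translation":[0,0.05,3.9],"angular":[0,0,0],"gripper":1}
    - {"translation":[0,0.05,3.9],"angular":[0,0,0],"gripper":1}
    - {"translation":[0,0.05,3.9],"angular":[0,0,0],"gripper":1}
    - {"translation":[0,0.05,3.9],"angular":[0,0,0],"gripper":1}

```text
t: 3.13
tcp_pos: [0.4683, 0.0166, 0.0916]
tcp_rot: [-0.056, 0.998, 0.0, 0.0]
ft_force: [0.1, -0.2, -0.6]
width: 0.0023
```

```bash
python3 - <<'E'
from h import *
go(np.r_[jw(-55,0,0)[:2],.091],96.6)
for n in("side",):
    s=snapshot(n); cv2.imwrite(f"pics/{n}c.png",cv2.resize(s["color"][150:280,180:330,::-1],None,fx=4,fy=4,interpolation=cv2.INTER_CUBIC))
E
```

```text
t 3.13 tcp [0.4683 0.0166 0.0916] w 0.0023 trans cm [0.07 0.1  0.06] ang [ 0.   0.  -0.1] j [-0.37  0.34  0.28  2.11 -0.14  0.71  1.69] F [ 0.1 -0.2 -0.6]
```

View pics/sidec.png

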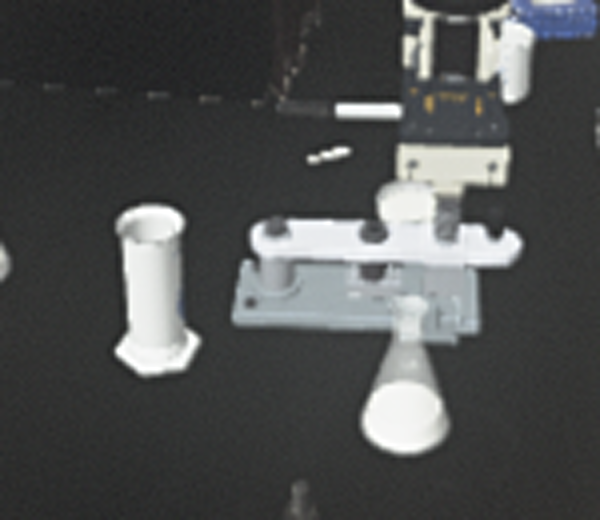

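```bash
python3 - <<'E'
from h import *
s=snapshot("side"); t=snapshot("top")
st=manip.read_state();p=st["tcp_pos"]
for dz in (-.014,0,.005,.05,.1): print(dz,((proj(s,p+[0,0,dz])[0]-[180,150])*4).round(),(proj(t,p+[0,0,dz])[0]).round())
cv2.imwrite("pics/sided.png",cv2.resize(s["color"][120:250,220:350,::-1],None,fx=6,fy=6,interpolation=cv2.INTER_CUBIC)[:600])
cv2.imwrite("pics/topd.png",cv2.resize(t["color"][150:300,170:330,::-1],None,fx=4,fy=4,interpolation=cv2.INTER_CUBIC)[:600])
E
```

```text
-0.014 [442. 228.] [250. 244.]
0 [443. 212.] [250. 244.]
0.005 [443. 207.] [250. 244.]
0.05 [446. 156.] [249. 242.]
0.1 [449.  97.] [249. 240.]
```

View pics/sided.png

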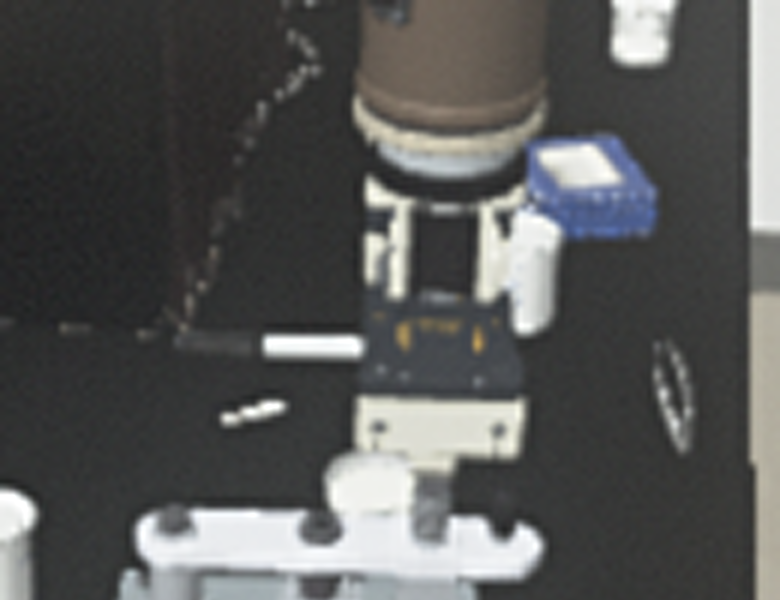

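View pics/topd.png

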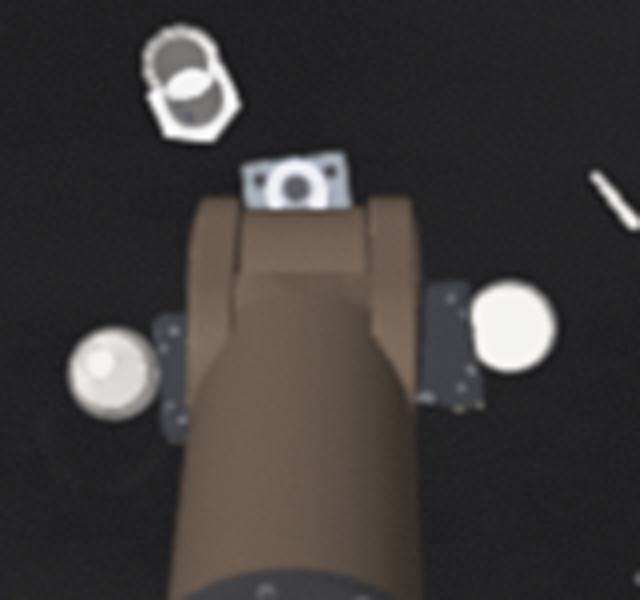

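```bash
python3 - <<'E'
from h import *
s=snapshot("side")
st=manip.read_state();p=st["tcp_pos"];R=Ro.from_quat(st["tcp_rot"]).as_matrix()
for l in ((0,0,.014),(0,.019,.014),(0,-.019,.014),(0,.095,-.052),(.037,.095,-.052),(-.037,.095,-.052),(.037,-.095,-.052),(.0,.04,-.052)):
    print(l,((proj(s,p+R@l)[0]-[260,170]+.5)*10-.5).round())
cv2.imwrite("pics/sidee.png",cv2.resize(s["color"][170:225,260:330,::-1],None,fx=10,fy=10,interpolation=cv2.INTER_CUBIC)[:600])
E
```

```text
(0, 0, 0.014) [309. 374.]
(0, 0.019, 0.014) [309. 409.]
(0, -0.019, 0.014) [309. 340.]
(0, 0.095, -0.052) [319. 367.]
(0.037, 0.095, -0.052) [455. 372.]
(-0.037, 0.095, -0.052) [184. 361.]
(0.037, -0.095, -0.052) [436.  38.]
(0.0, 0.04, -0.052) [319. 260.]
```

View pics/sidee.png

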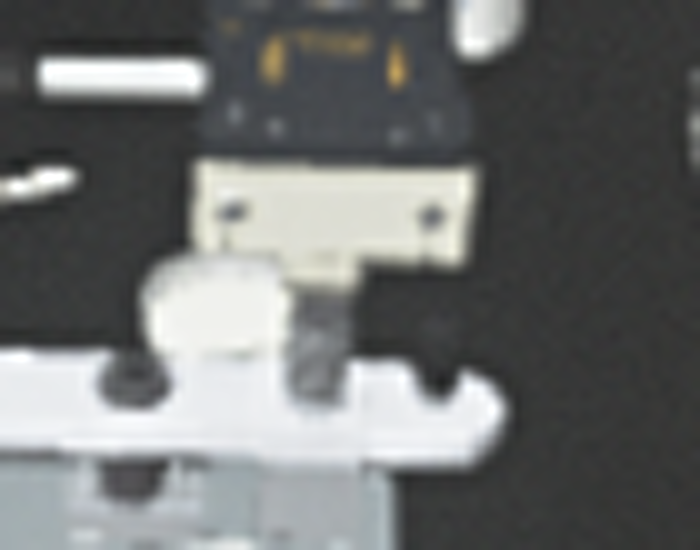

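```bash
python3 - <<'E'
from h import *
a=np.load("side0.npz")["color"]; b=snapshot("side")["color"]
A=[cv2.resize(i[185:225,270:320,::-1],None,fx=8,fy=8,interpolation=cv2.INTER_NEAREST) for i in (a,b)]
cv2.imwrite("pics/cmp.png",np.hstack(A))
print(manip.read_state()["width"])
E
```

```text
0.0006749114178073146
```

View pics/cmp.png

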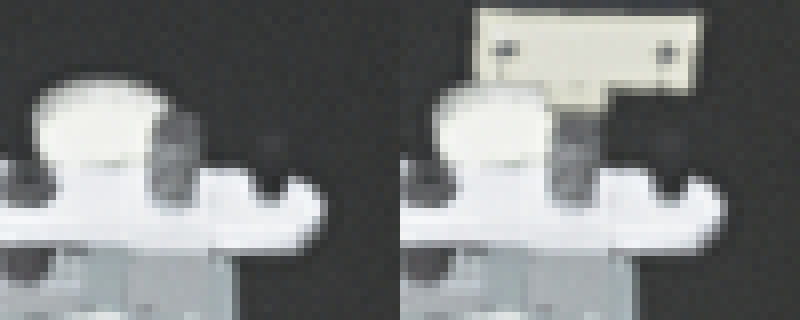

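jog_arm:
  motion:
    - {"translation":[0,0,0],"angular":[0,0,0],"gripper":-0.1}
    - {"translation":[0,0,0],"angular":[0,0,0],"gripper":-0.1}
    - {"translation":[0,0,0],"angular":[0,0,0],"gripper":-0.1}
    - {"translation":[0,0,0],"angular":[0,0,0],"gripper":-0.1}

```text
t: 3.72
tcp_pos: [0.4682, 0.0166, 0.0914]
tcp_rot: [-0.056, 0.998, -0.0, -0.0]
ft_force: [-0.2, -0.4, 0.2]
width: 0.0225
```

```bash
python3 - <<'E'
from h import *
s=snapshot("side");b=s["color"]
st=manip.read_state();p=st["tcp_pos"];R=Ro.from_quat(st["tcp_rot"]).as_matrix();print(p,st["width"],st["joint_pos"],st["joint_vel"])
for l in ((0,.025,.014),(0,.044,.014),(0,-.025,.014),(0,-.044,.014)):
    print(l,((proj(s,p+R@l)[0]-[260,150]+.5)*8-.5).round())
cv2.imwrite("pics/f.png",cv2.resize(b[150:225,260:330,::-1],None,fx=8,fy=8,interpolation=cv2.INTER_NEAREST))
E
```

```text
[0.4682179  0.01656926 0.0913767 ] 0.026585826961747182 [-0.37243417  0.34043735  0.28166919  2.10546365 -0.14242432  0.71314704
  1.68564315] [-1.29051399e-03  9.53023719e-04 -6.03590108e-05  1.98627188e-04
 -1.54310573e-03  3.64162484e-06  2.44531177e-04]
(0, 0.025, 0.014) [247. 496.]
(0, 0.044, 0.014) [247. 526.]
(0, -0.025, 0.014) [247. 423.]
(0, -0.044, 0.014) [247. 397.]
```

View pics/f.png

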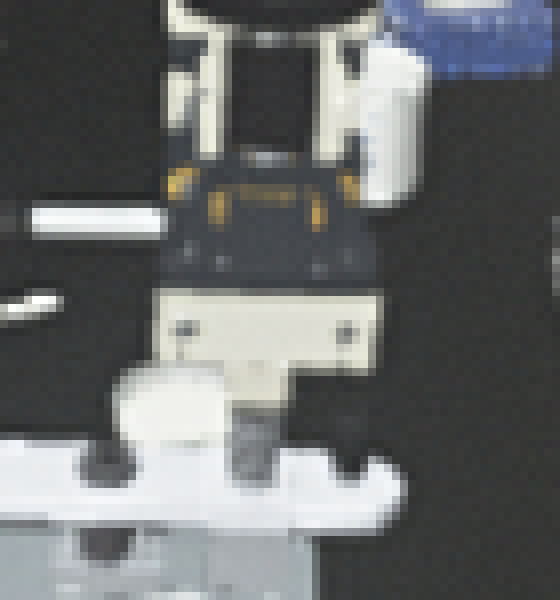

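jog_arm:
  motion:
    - {"translation":[0,0,-1],"angular":[0,0,0],"gripper":0.1}
    - {"translation":[0,0,-1],"angular":[0,0,25],"gripper":0.1}
    - {"translation":[0,0,-1],"angular":[0,0,25],"gripper":0.1}
    - {"translation":[0,0,-1],"angular":[0,0,50],"gripper":0.1}
    - {"translation":[0,0,-1],"angular":[0,0,50],"gripper":0.1}
    - {"translation":[0,0,-1],"angular":[0,0,50],"gripper":0.1}
    - {"translation":[0,0,-1],"angular":[0,0,50],"gripper":0.1}
    - {"translation":[0,0,-1],"angular":[0,0,50],"gripper":0.1}
    - {"translation":[0,0,-1],"angular":[0,0,50],"gripper":0.1}
    - {"translation":[0,0,-1],"angular":[0,0,50],"gripper":0.1}

```text
t: 4.6
tcp_pos: [0.4682, 0.0167, 0.1013]
tcp_rot: [0.369, 0.929, -0.0, 0.0]
ft_force: [-0.0, -0.9, -1.0]
width: 0.0413
```

```bash
python3 - <<'E'
from h import *
s=snapshot("side");b=s["color"];t=snapshot("top")
go(np.r_[jw(-55,0,0)[:2],.101],46.6)
st=manip.read_state();p=st["tcp_pos"];R=Ro.from_quat(st["tcp_rot"]).as_matrix()
for dz in(0,.03):
  for l in ((.0095,.02,.014),(-.0095,.02,.014),(.0095,.04,.014),(-.0095,.04,.014),(.0095,-.02,.014),(-.0095,-.02,.014),):
    print(dz,l,((proj(s,p+R@l+[0,0,dz])[0]-[260,150]+.5)*8-.5).round())
cv2.imwrite("pics/f2.png",cv2.resize(b[150:225,260:330,::-1],None,fx=8,fy=8,interpolation=cv2.INTER_NEAREST))
cv2.imwrite("pics/t3.png",cv2.resize(t["color"][150:300,170:330,::-1],None,fx=4,fy=4,interpolation=cv2.INTER_CUBIC))
E
```

```text
t 4.7 tcp [0.4682 0.0166 0.1014] w 0.0413 trans cm [0.12 0.02 0.04] ang [-0.   0.   0.1] j [-0.55  0.34  0.51  2.11 -0.24  0.75  0.93] F [-0.2  0.3  0.5]
0 (0.0095, 0.02, 0.014) [224. 466.]
0 (-0.0095, 0.02, 0.014) [192. 443.]
0 (0.0095, 0.04, 0.014) [182. 484.]
0 (-0.0095, 0.04, 0.014) [150. 461.]
0 (0.0095, -0.02, 0.014) [305. 431.]
0 (-0.0095, -0.02, 0.014) [272. 409.]
0.03 (0.0095, 0.02, 0.014) [227. 398.]
0.03 (-0.0095, 0.02, 0.014) [194. 376.]
0.03 (0.0095, 0.04, 0.014) [185. 416.]
0.03 (-0.0095, 0.04, 0.014) [152. 393.]
0.03 (0.0095, -0.02, 0.014) [309. 364.]
0.03 (-0.0095, -0.02, 0.014) [276. 343.]
```

View pics/f2.png

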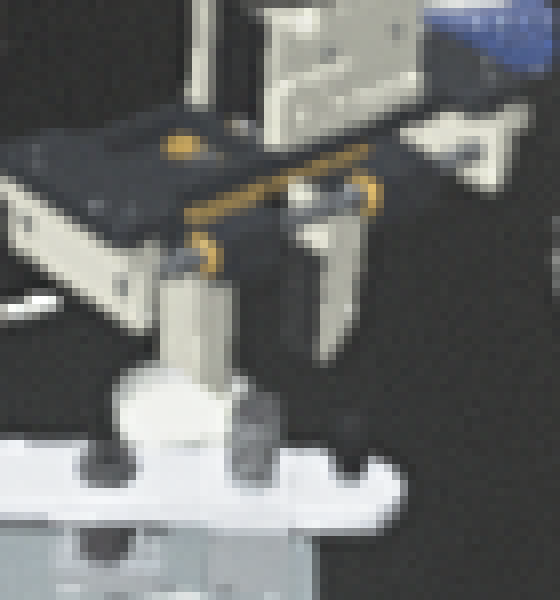

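View pics/t3.png

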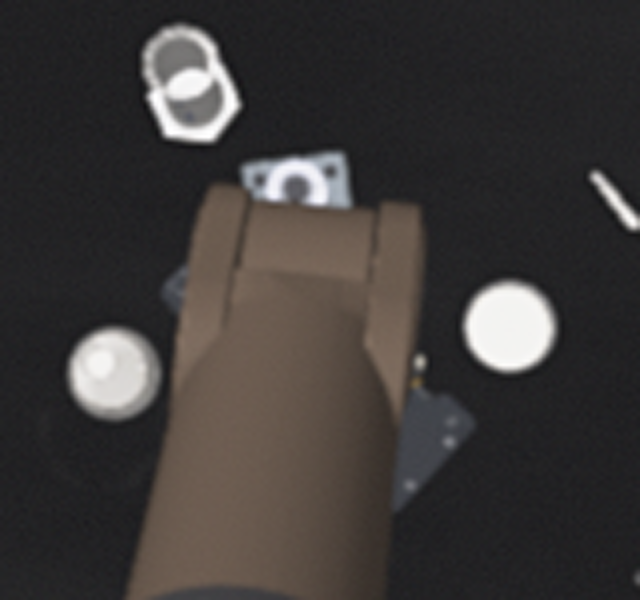

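jog_arm:
  motion:
    - {"translation":[0.05,0,1],"angular":[0,0,0],"gripper":0.1}
    - {"translation":[0.05,0,2],"angular":[0,0,0],"gripper":0.1}
    - {"translation":[0.05,0,2.8],"angular":[0,0,0],"gripper":0.1}
    - {"translation":[0.05,0,2.8],"angular":[0,0,0],"gripper":0.1}
    - {"translation":[0.05,0,2.8],"angular":[0,0,0],"gripper":0.1}

```text
t: 5.12
tcp_pos: [0.4671, 0.0166, 0.0725]
tcp_rot: [0.371, 0.929, -0.001, -0.001]
ft_force: [0.4, -0.1, 0.5]
width: 0.0411
```

```bash
python3 - <<'E'
from h import *
s=snapshot("side");b=s["color"]
go(np.r_[jw(-55,0,0)[:2],.0614],46.6)
st=manip.read_state();p=st["tcp_pos"];R=Ro.from_quat(st["tcp_rot"]).as_matrix()
for dz in(.03,):
  for l in ((.0095,.02,.014),(-.0095,.02,.014),(.0095,-.02,.014),(-.0095,-.02,.014),):
    print(dz,l,((proj(s,p+R@l+[0,0,dz])[0]-[260,150]+.5)*8-.5).round())
cv2.imwrite("pics/f3.png",cv2.resize(b[150:225,260:330,::-1],None,fx=8,fy=8,interpolation=cv2.INTER_NEAREST))
E
```

```text
t 5.17 tcp [0.4676 0.0167 0.073 ] w 0.0413 trans cm [0.06 0.06 1.16] ang [-0.1 -0.  -0.1] j [-0.52  0.39  0.48  2.13 -0.28  0.68  0.96] F [-0.5  0.8  0.1]
0.03 (0.0095, 0.02, 0.014) [226. 463.]
0.03 (-0.0095, 0.02, 0.014) [193. 440.]
0.03 (0.0095, -0.02, 0.014) [307. 428.]
0.03 (-0.0095, -0.02, 0.014) [274. 406.]
```

View pics/f3.png

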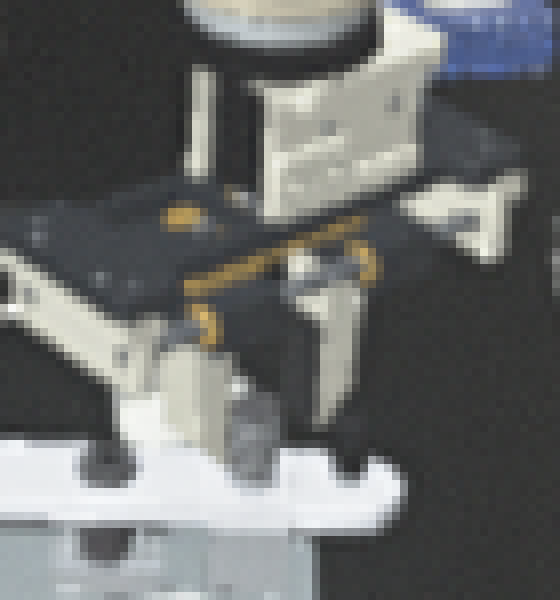

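jog_arm:
  motion:
    - {"translation":[0.05,0.05,1.1],"angular":[0,0,0],"gripper":0.1}
    - {"translation":[0.05,0.05,1.1],"angular":[0,0,0],"gripper":0.1}
    - {"translation":[0.05,0.05,1.1],"angular":[0,0,0],"gripper":0.1}
    - {"translation":[0.05,0.05,1.1],"angular":[0,0,0],"gripper":1}
    - {"translation":[0.05,0.05,1.1],"angular":[0,0,0],"gripper":1}
    - {"translation":[0.05,0.05,1.1],"angular":[0,0,0],"gripper":1}
    - {"translation":[0.05,0.05,1.1],"angular":[0,0,0],"gripper":1}
    - {"translation":[0.05,0.05,1.1],"angular":[0,0,0],"gripper":1}
    - {"translation":[0.05,0.05,1.1],"angular":[0,0,0],"gripper":1}

```text
t: 5.92
tcp_pos: [0.468, 0.0176, 0.0626]
tcp_rot: [0.371, 0.929, 0.0, 0.0]
ft_force: [-0.5, 0.3, 3.8]
width: 0.0187
```

```bash
python3 - <<'E'
from h import *
s=snapshot("side");b=s["color"]
go(np.r_[jw(-55,0,0)[:2],.0614],46.6)
cv2.imwrite("pics/f4.png",cv2.resize(b[150:225,260:330,::-1],None,fx=8,fy=8,interpolation=cv2.INTER_NEAREST))
E
```

```text
t 5.97 tcp [0.468  0.0177 0.0626] w 0.0188 trans cm [ 0.03 -0.04  0.12] ang [ 0.   0.  -0.1] j [-0.51  0.41  0.47  2.14 -0.3   0.65  0.97] F [-0.1 -0.3  5.1]
```

View pics/f4.png

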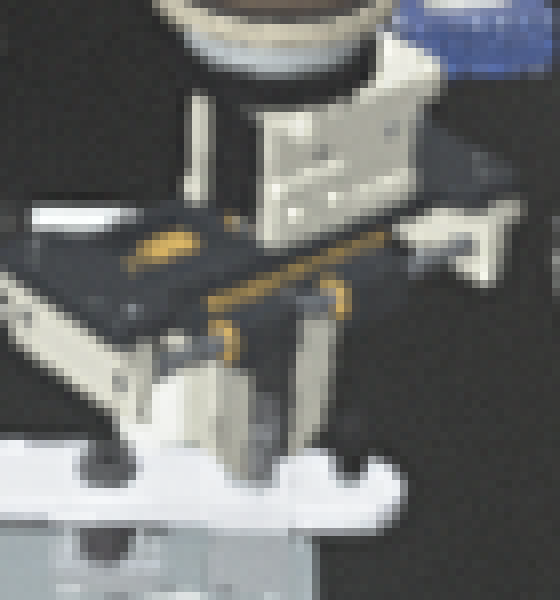

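jog_arm:
  motion:
    - {"translation":[0,0,-1],"angular":[0,0,0],"gripper":1}
    - {"translation":[0,0,-2.5],"angular":[0,0,0],"gripper":1}
    - {"translation":[0,0,-4],"angular":[0,0,0],"gripper":1}
    - {"translation":[0,0,-5.5],"angular":[0,0,0],"gripper":1}
    - {"translation":[0,0,-7],"angular":[0,0,0],"gripper":1}
    - {"translation":[0,0,-7],"angular":[0,0,0],"gripper":1}
    - {"translation":[0,0,-7],"angular":[0,0,0],"gripper":1}

```text
t: 6.55
tcp_pos: [0.4683, 0.0178, 0.1331]
tcp_rot: [0.371, 0.929, 0.001, 0.001]
ft_force: [-0.4, 0.5, -0.5]
width: 0.019
```

```bash
python3 - <<'E'
from h import *
s=snapshot("side");b=s["color"]
go(np.r_[jw(-45,50,0)[:2],.1326],46.6)
cv2.imwrite("pics/f5.png",cv2.resize(b[140:225,255:325,::-1],None,fx=7,fy=7,interpolation=cv2.INTER_NEAREST))
E
```

```text
t 6.6 tcp [0.4677 0.0177 0.1324] w 0.0188 trans cm [ 3.2   3.94 -0.02] ang [ 0.  -0.  -0.1] j [-0.58  0.29  0.53  2.08 -0.2   0.82  0.89] F [-0.   0.3 -0.7]
```

View pics/f5.png

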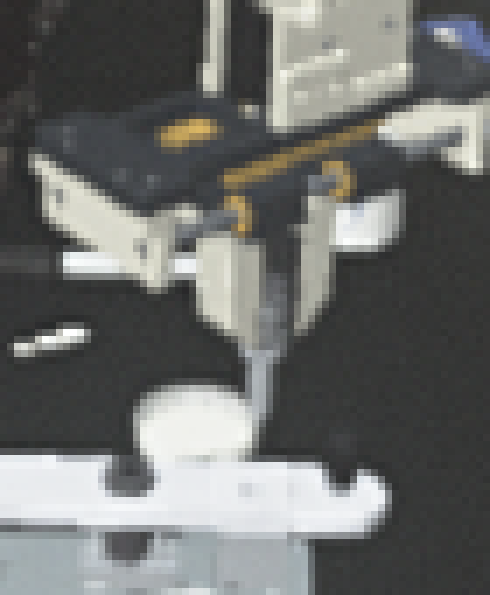

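jog_arm:
  motion:
    - {"translation":[1.6,2,0],"angular":[0,0,0],"gripper":1}
    - {"translation":[3.17,3.98,0],"angular":[0,0,0],"gripper":1}
    - {"translation":[3.17,3.98,0],"angular":[0,0,0],"gripper":1}
    - {"translation":[3.17,3.98,1],"angular":[0,0,0],"gripper":1}
    - {"translation":[3.17,3.98,3],"angular":[0,0,0],"gripper":1}
    - {"translation":[3.17,3.98,5],"angular":[0,0,0],"gripper":1}
    - {"translation":[3.17,3.98,5],"angular":[0,0,0],"gripper":1}
    - {"translation":[3.17,3.98,5],"angular":[0,0,0],"gripper":1}
    - {"translation":[3.17,3.98,5],"angular":[0,0,0],"gripper":1}

```text
t: 7.35
tcp_pos: [0.4722, 0.0675, 0.0825]
tcp_rot: [0.371, 0.929, -0.0, -0.0]
ft_force: [0.2, 0.4, -0.0]
width: 0.019
```

```bash
python3 - <<'E'
from h import *
s=snapshot("side");b=s["color"];t=snapshot("top")
go(np.r_[.4722,.0685,.0316],46.6)
z=manip.read_state()["tcp_pos"][2]-.0626+.067
print("collar z",z)
for q in ((-45,50,36),(-23,64.5,36),(-67,64.5,36),(-23,36,36),(-45,50,z*1000),(-45,50,z*1000-32)): print(q,((proj(s,jw(*q))[0]-[255,150]+.5)*8-.5).round())
cv2.imwrite("pics/f6.png",cv2.resize(b[150:225,255:325,::-1],None,fx=8,fy=8,interpolation=cv2.INTER_NEAREST))
cv2.imwrite("pics/t6.png",cv2.resize(t["color"][150:300,170:330,::-1],None,fx=4,fy=4,interpolation=cv2.INTER_CUBIC))
E
```

```text
t 7.45 tcp [0.4728 0.068  0.0831] w 0.019 trans cm [ 0.09 -0.01  5.15] ang [ 0.1  0.  -0.2] j [-0.62  0.38  0.48  2.1  -0.27  0.71  0.84] F [ 0.9  0.1 -1.1]
collar z 0.0875031886819032
(-45, 50, 36) [258. 626.]
(-23, 64.5, 36) [198. 647.]
(-67, 64.5, 36) [317. 652.]
(-23, 36, 36) [199. 601.]
(-45, 50, np.float64(87.5031886819032)) [263. 513.]
(-45, 50, np.float64(55.5031886819032)) [260. 584.]
```

View pics/f6.png

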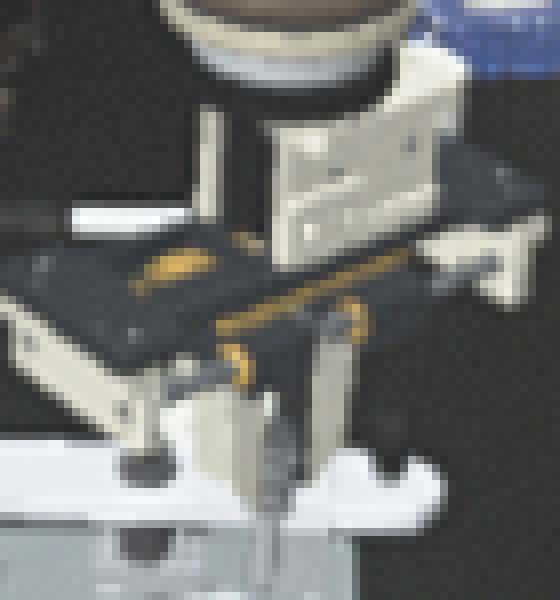

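View pics/t6.png

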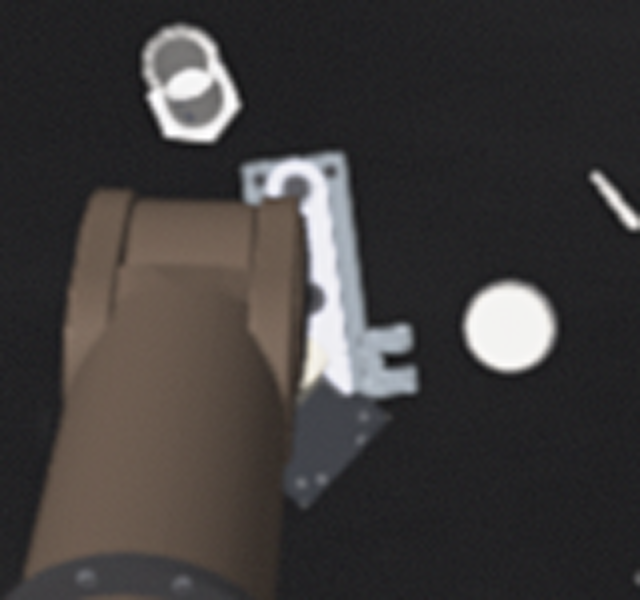

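jog_arm:
  motion:
    - {"translation":[0.05,0,1],"angular":[0,0,0],"gripper":1}
    - {"translation":[0.05,0,1.6],"angular":[0,0,0],"gripper":1}
    - {"translation":[0.05,0,1.6],"angular":[0,0,0],"gripper":1}
    - {"translation":[0.05,0,1.6],"angular":[0,0,0],"gripper":1}
    - {"translation":[0.05,0,1.6],"angular":[0,0,0],"gripper":1}

```text
t: 7.87
tcp_pos: [0.4718, 0.0686, 0.0663]
tcp_rot: [0.371, 0.929, -0.0, -0.0]
ft_force: [-0.2, -0.3, -0.3]
width: 0.0188
```

```bash
python3 - <<'E'
from h import *
s=snapshot("side");b=s["color"]
go(np.r_[.4722,.0685,.0316],46.6)
z=manip.read_state()["tcp_pos"][2]-.0626+.067
print("collar z",z)
for q in ((-45,50,36),(-23,64.5,36),(-67,64.5,36),(-23,36,36),(-45,50,z*1000),(-45,50,z*1000-32)): print(q,((proj(s,jw(*q))[0]-[265,190]+.5)*12-.5).round())
a=np.load("side0.npz")["color"]
cv2.imwrite("pics/f7.png",np.hstack([cv2.resize(i[190:240,265:310,::-1],None,fx=12,fy=12,interpolation=cv2.INTER_CUBIC) for i in (b,a)])[:,:800])
E
```

```text
t 7.92 tcp [0.472  0.0686 0.0665] w 0.0185 trans cm [-0.02  0.    3.49] ang [ 0.   0.  -0.1] j [-0.61  0.41  0.46  2.12 -0.29  0.67  0.86] F [-0.3 -0.1 -0.3]
collar z 0.07087857035376043
(-45, 50, 36) [267. 460.]
(-23, 64.5, 36) [177. 491.]
(-67, 64.5, 36) [356. 499.]
(-23, 36, 36) [179. 422.]
(-45, 50, np.float64(70.87857035376042)) [272. 345.]
(-45, 50, np.float64(38.87857035376042)) [267. 450.]
```

View pics/f7.png

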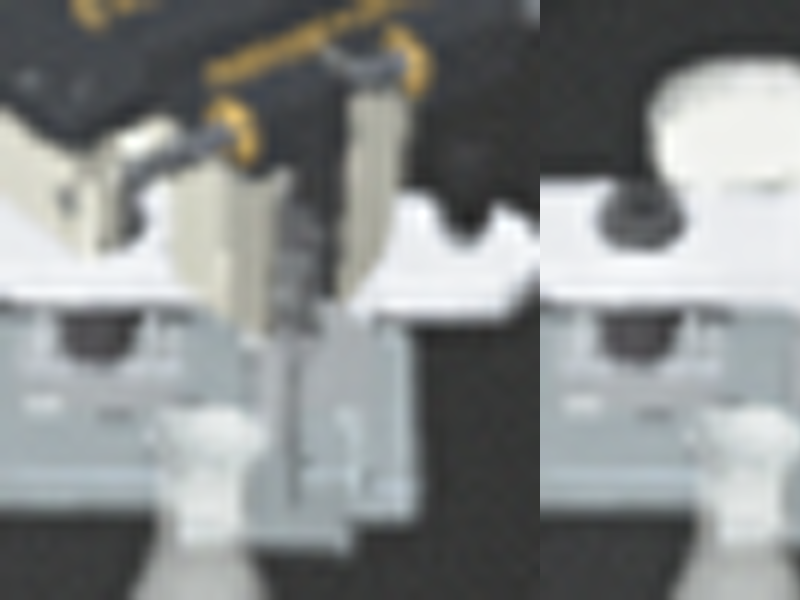

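```bash
python3 - <<'E'
from h import *
s=snapshot("side");b=s["color"]
a=np.load("side0.npz")["color"]
f=lambda i:cv2.resize(i[206:240,277:303,::-1],None,fx=15,fy=15,interpolation=cv2.INTER_CUBIC)
cv2.imwrite("pics/f8.png",np.hstack([f(b),f(a)]))
for q in ((-45,50,36),(-45,64.5,36),(-38.5,64.5,36),(-51.5,64.5,36),(-45,50,71),(-45,50,39),(-23,64.5,36),(-67,64.5,36)): print(q,((proj(s,jw(*q))[0]-[277,206]+.5)*15-.5).round())
E
```

```text
(-45, 50, 36) [153. 335.]
(-45, 64.5, 36) [153. 379.]
(-38.5, 64.5, 36) [120. 378.]
(-51.5, 64.5, 36) [186. 380.]
(-45, 50, 71) [160. 191.]
(-45, 50, 39) [154. 322.]
(-23, 64.5, 36) [ 41. 374.]
(-67, 64.5, 36) [265. 384.]
```

View pics/f8.png

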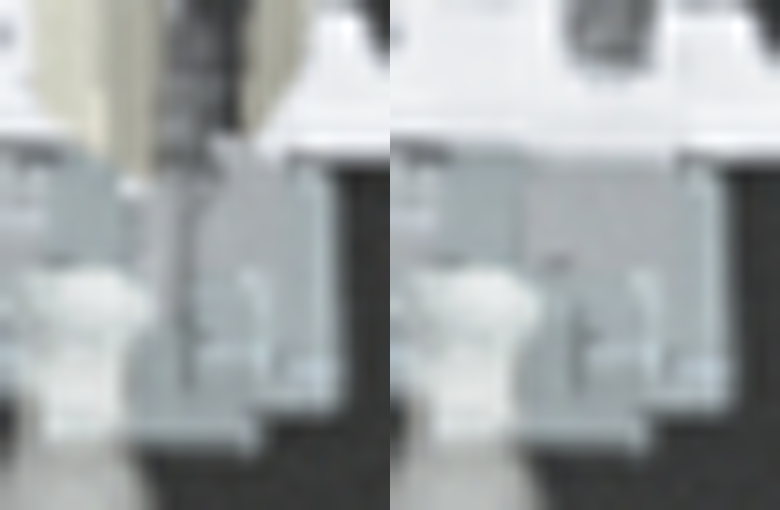

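```bash
python3 - <<'E'
from h import *
s=snapshot("side");b=s["color"].astype(int)
a=np.load("side0.npz")["color"].astype(int)
print("cols",list(range(281,297)))
for r in range(215,234): print(r,b[r,281:297].mean(1).astype(int),(b-a)[r,281:297].mean(1).astype(int))
for z in (71,60,50,39):print(proj(s,jw(-45,50,z)))
E
```

```text
cols [281, 282, 283, 284, 285, 286, 287, 288, 289, 290, 291, 292, 293, 294, 295, 296]
215 [179 187 205 178 166 166 146 129 128 126 160 168 199 226 229 221] [ -12   -9    6  -21  -40  -54  -77  -98 -100 -101  -68  -60  -30   -4
    0    1]
216 [152 164 181 170 168 164 127 110 104 109 148 174 188 196 199 150] [  0   1  18   8   3 -14 -62 -85 -91 -84 -48 -21  -7  -1   0  -2]
217 [162 165 167 163 181 173 139 137 117 119 158 171 172 171 174 152] [  0   0   2  -2  17  10 -32 -36 -55 -53 -13   0   2   0  -1  -1]
218 [168 167 165 168 212 199 172 156 130 142 162 170 173 170 171 167] [  0  -1  -3   0  45  26  -2 -17 -42 -29 -12   0   1  -1  -2  -2]
219 [168 168 166 165 169 172 176 164 140 134 160 171 173 173 171 167] [ -2   0  -1  -2   6  -1   0 -12 -33 -37 -15  -2  -1   0  -1  -3]
220 [169 168 168 168 152 163 178 165 143 155 171 174 173 172 172 169] [ -2   0  -3  -1 -10  -9   0 -10 -31 -18  -2   0   0  -2  -2   0]
221 [168 171 168 169 159 168 180 164 144 167 175 174 171 173 171 168] [ -2   0  -2   0  -1  -5   4 -11 -31  -7   2  -2  -2  -1  -1  -2]
222 [165 167 168 168 160 181 184 162 142 165 
[... 910 characters left out ...]
1 178 160 162 159 133 168 183 183 183 195 159 166] [-2  0  0 -1 -4  0  0 -1 -3 -2  0 -1  0 -3 -2  0]
230 [217 218 217 216 171 157 159 159 134 162 171 166 167 186 157 178] [ 0 -1 -2  0  0  0 -3  0 -2 -2 -1 -2 -1 -1  0  0]
231 [223 223 223 218 165 156 160 160 135 154 163 159 160 174 165 176] [ 0 -1  0  0 -1 -1 -1 -3 -2 -1  2 -1  0  0  0  0]
232 [226 227 224 216 169 157 160 161 150 159 161 159 159 166 170 174] [ 0  0 -1 -1 -1  0 -1 -1 -1 -1  0 -2 -2 -1 -2 -1]
233 [215 215 217 217 182 163 163 165 161 162 163 160 145 120 113 113] [-1  0 -1 -2 -1 -2 -2  0 -1 -1 -1 -1  0 -1  0  0]
[[287.21135013 218.29082306]]
[[287.06897334 221.32523909]]
[[286.9408057  224.05682159]]
[[286.80119303 227.03232703]]
```

jog_arm:
  motion:
    - {"translation":[-0.1,0.08,0],"angular":[0,0,0],"gripper":1}
    - {"translation":[-0.1,0.08,0.4],"angular":[0,0,0],"gripper":1}
    - {"translation":[-0.1,0.08,0.8],"angular":[0,0,0],"gripper":1}
    - {"translation":[-0.1,0.08,1.2],"angular":[0,0,0],"gripper":1}
    - {"translation":[-0.1,0.08,1.2],"angular":[0,0,0],"gripper":1}
    - {"translation":[-0.1,0.08,1.2],"angular":[0,0,0],"gripper":1}

```text
t: 8.52
tcp_pos: [0.4728, 0.0684, 0.054]
tcp_rot: [0.371, 0.929, -0.0, -0.0]
ft_force: [0.2, -0.8, -0.1]
width: 0.0186
```

```bash
python3 - <<'E'
from h import *
s=snapshot("side");b=s["color"].astype(int)
go(np.r_[.4722,.0685,.0316],46.6)
a=np.load("side0.npz")["color"].astype(int)
print("cols",list(range(281,297)))
for r in range(217,234): print(r,b[r,281:297].mean(1).astype(int),(b-a)[r,281:297].mean(1).astype(int))
E
```

```text
t 8.57 tcp [0.473  0.0684 0.0542] w 0.0187 trans cm [ 0.06 -0.05  2.26] ang [-0.  -0.  -0.1] j [-0.6   0.43  0.45  2.13 -0.31  0.64  0.88] F [ 0.6  0.6 -0.3]
cols [281, 282, 283, 284, 285, 286, 287, 288, 289, 290, 291, 292, 293, 294, 295, 296]
217 [206 207 178 165 166 166 127 122 124 102  90  96 159 173 175 153] [ 43  42  12   0   2   3 -44 -51 -48 -70 -81 -74 -10   0   0   0]
218 [189 204 181 166 168 166 122 108  96  93 105 103 156 173 173 168] [ 20  35  12  -2   2  -5 -51 -65 -76 -78 -69 -68 -15   1   0  -1]
219 [173 185 176 167 167 168 133 134 115 110 151 154 170 173 174 169] [  3  16   8   0   4  -6 -42 -41 -57 -61 -24 -19  -3   0   1  -1]
220 [168 172 170 164 166 166 133 131 131 132 169 176 174 174 171 169] [ -3   3  -1  -5   3  -6 -45 -44 -43 -42  -4   1   1   0  -2   0]
221 [168 168 168 162 174 157 127 111 130 144 170 175 173 172 172 170] [ -1  -2  -2  -7  12 -16 -49 -64 -45 -30  -3  -1   0  -1   0   0]
222 [166 166 167 166 174 172 178 167 161 155 170 171 172 173 172 170] [ -1  -3  -2  -3  13  -2   2  -7 -13 -21  -3  -2  -2   0  -1   0]
223 [157 178 180 173 159 174 166 142 152
[... 707 characters left out ...]
0] [ -1  -2  -2  -2  -5   8  11 -22 -11   1  -2  -2  -1  -2  -2  -2]
229 [213 215 210 208 174 174 171 140 127 169 186 182 185 198 161 165] [ -2   0  -1  -4  -7  13   9 -20 -10  -2   2  -1   1   0   0  -1]
230 [217 218 218 214 168 168 168 146 129 164 170 166 167 185 157 176] [ -1  -1  -1  -2  -3   9   5 -13  -7   0  -2  -2  -1  -2  -1  -2]
231 [222 223 223 217 166 159 161 156 135 154 160 158 159 172 166 174] [-1  0  0 -1  0  2  0 -6 -3 -1  0 -3  0 -2  0 -3]
232 [226 227 224 217 170 158 162 161 151 157 161 159 160 166 170 174] [ 0  0 -1 -1  0  1  0  0  0 -3  0 -2 -1 -1 -2 -1]
233 [214 215 218 218 181 164 163 164 161 163 162 162 144 120 112 113] [-2  0  0 -1 -2 -1 -2 -1 -2  0 -1  0 -1 -2  0  0]
```

jog_arm:
  motion:
    - {"translation":[0,0,0.6],"angular":[0,0,0],"gripper":1}
    - {"translation":[0,0,1.2],"angular":[0,0,0],"gripper":1}
    - {"translation":[0,0,1.7],"angular":[0,0,0],"gripper":1}
    - {"translation":[0,0,2.1],"angular":[0,0,0],"gripper":1}
    - {"translation":[0,0,2.1],"angular":[0,0,0],"gripper":1}
    - {"translation":[0,0,2.1],"angular":[0,0,0],"gripper":1}

```text
t: 9.07
tcp_pos: [0.473, 0.0684, 0.033]
tcp_rot: [0.371, 0.929, -0.0, -0.0]
ft_force: [0.6, 0.4, -0.4]
width: 0.019
```

```bash
python3 - <<'E'
from h import *
s=snapshot("side");b=s["color"];t=snapshot("top")
go(np.r_[.4728,.0685,.0316],46.6)
cv2.imwrite("pics/f9.png",cv2.resize(b[170:245,260:330,::-1],None,fx=8,fy=8,interpolation=cv2.INTER_CUBIC))
E
```

```text
t 9.17 tcp [0.4733 0.0685 0.0334] w 0.019 trans cm [ 0.04 -0.04  0.18] ang [ 0.   0.  -0.1] j [-0.57  0.47  0.42  2.14 -0.34  0.59  0.9 ] F [-0.4  0.4  0. ]
```

View pics/f9.png

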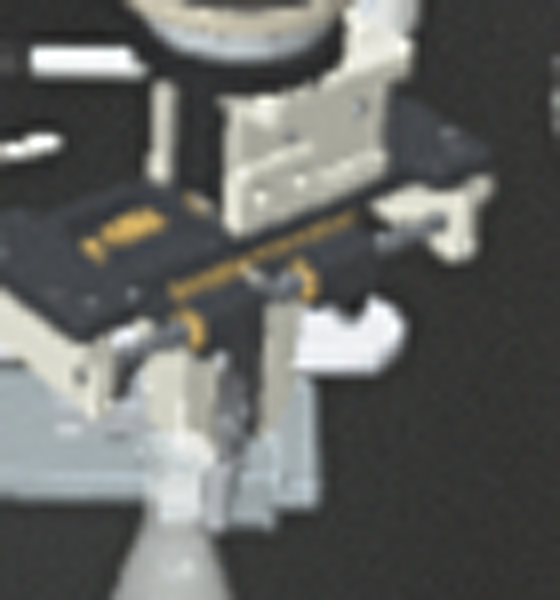

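jog_arm:
  motion:
    - {"translation":[0,0,0.15],"angular":[0,0,0],"gripper":1}
    - {"translation":[0,0,0.25],"angular":[0,0,0],"gripper":1}
    - {"translation":[0,0,0.3],"angular":[0,0,0],"gripper":1}
    - {"translation":[0,0,0.3],"angular":[0,0,0],"gripper":1}

```text
t: 9.5
tcp_pos: [0.4734, 0.0686, 0.0315]
tcp_rot: [0.371, 0.929, 0.001, 0.0]
ft_force: [-5.3, -0.3, 19.5]
width: 0.0187
```

jog_arm:
  motion:
    - {"translation":[0,0,0.1],"angular":[0,0,0],"gripper":0.45}
    - {"translation":[0,0,0.1],"angular":[0,0,0],"gripper":0.45}
    - {"translation":[0,0,0.1],"angular":[0,0,0],"gripper":0.45}
    - {"translation":[0,0,0.1],"angular":[0,0,0],"gripper":0.45}
    - {"translation":[0,0,-0.5],"angular":[0,0,0],"gripper":0.45}
    - {"translation":[0,0,-1.5],"angular":[0,0,0],"gripper":0.45}
    - {"translation":[0,0,-2.5],"angular":[0,0,0],"gripper":0.45}
    - {"translation":[0,0,-4.5],"angular":[0,0,0],"gripper":0.45}
    - {"translation":[0,0,-7],"angular":[0,0,0],"gripper":0.45}
    - {"translation":[0,0,-7],"angular":[0,0,0],"gripper":0.45}

```text
t: 10.33
tcp_pos: [0.4757, 0.0687, 0.1048]
tcp_rot: [0.371, 0.929, 0.002, 0.002]
ft_force: [0.5, -0.4, 0.6]
width: 0.0252
```

```bash
python3 - <<'E'
from h import *
s=snapshot("side");b=s["color"];t=snapshot("top")
go(np.r_[.4307,.0132,.0566],-83.4)
for q in ((-45,50,36),(-45,50,70)): print(q,((proj(s,jw(*q))[0]-[260,170]+.5)*8-.5).round())
cv2.imwrite("pics/f10.png",cv2.resize(b[170:245,260:330,::-1],None,fx=8,fy=8,interpolation=cv2.INTER_CUBIC))
cv2.imwrite("pics/t10.png",cv2.resize(t["color"][150:300,170:330,::-1],None,fx=4,fy=4,interpolation=cv2.INTER_CUBIC))
E
```

```text
t 10.43 tcp [0.4741 0.0689 0.1019] w 0.0249 trans cm [-0.68 -7.05  4.51] ang [  0.2  -0.2 129.9] j [-0.64  0.36  0.5   2.09 -0.25  0.75  0.82] F [-0.3  0.5 -0. ]
(-45, 50, 36) [218. 466.]
(-45, 50, 70) [221. 392.]
```

View pics/f10.png

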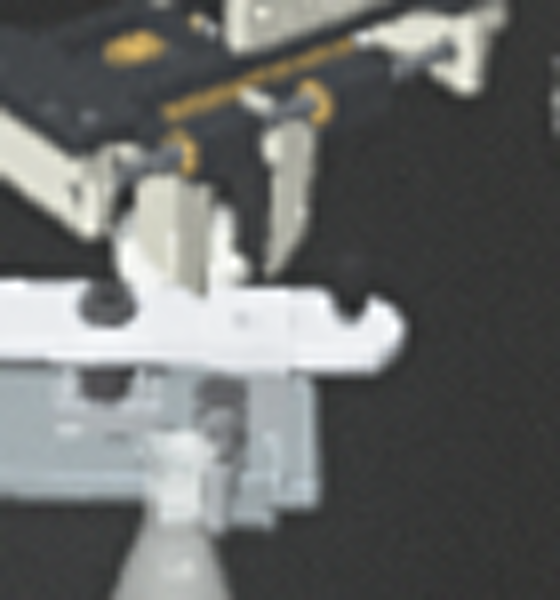

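View pics/t10.png

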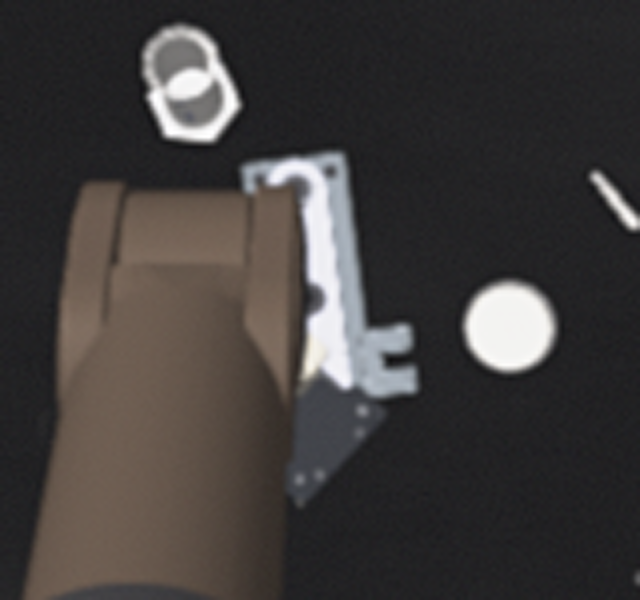

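jog_arm:
  motion:
    - {"translation":[0,0,-1],"angular":[0,0,20],"gripper":1}
    - {"translation":[0,0,-1],"angular":[0,0,20],"gripper":1}
    - {"translation":[0,0,-1],"angular":[0,0,20],"gripper":1}
    - {"translation":[0,0,-1],"angular":[0,0,40],"gripper":1}
    - {"translation":[0,0,-1],"angular":[0,0,40],"gripper":1}
    - {"translation":[0,0,-1],"angular":[0,0,40],"gripper":1}
    - {"translation":[0,0,-1],"angular":[0,0,40],"gripper":1}
    - {"translation":[0,0,-1],"angular":[0,0,40],"gripper":1}

```text
t: 11.1
tcp_pos: [0.4727, 0.0686, 0.11]
tcp_rot: [0.665, 0.747, -0.001, -0.0]
ft_force: [0.4, -0.2, -0.3]
width: 0.0003
```

```bash
python3 - <<'E'
from h import *
go(np.r_[jw(-92,28,0)[:2],.061],6.6)
E
```

```text
t 11.1 tcp [0.4727 0.0686 0.11  ] w 0.0003 trans cm [-2.2  -4.81  4.9 ] ang [-0.1  0.   0.1] j [-0.79  0.37  0.69  2.09 -0.33  0.79  0.23] F [ 0.4 -0.2 -0.3]
```

jog_arm:
  motion:
    - {"translation":[-1.1,-2.4,0],"angular":[0,0,0],"gripper":1}
    - {"translation":[-2.2,-4.8,0],"angular":[0,0,0],"gripper":1}
    - {"translation":[-2.2,-4.8,0],"angular":[0,0,0],"gripper":1}
    - {"translation":[-2.2,-4.8,1.5],"angular":[0,0,0],"gripper":1}
    - {"translation":[-2.2,-4.8,3],"angular":[0,0,0],"gripper":1}
    - {"translation":[-2.2,-4.8,4.2],"angular":[0,0,0],"gripper":1}
    - {"translation":[-2.2,-4.8,4.8],"angular":[0,0,0],"gripper":1}
    - {"translation":[-2.2,-4.8,4.8],"angular":[0,0,0],"gripper":1}
    - {"translation":[-2.2,-4.8,4.8],"angular":[0,0,0],"gripper":1}

```text
t: 11.85
tcp_pos: [0.4279, 0.041, 0.0624]
tcp_rot: [0.666, 0.746, -0.0, -0.0]
ft_force: [-0.2, 0.7, 0.2]
width: 0.0005
```

```bash
cat >> h.py <<'E'
def arc(q0,q1,n,d=.0185,z=.062):
    st=manip.read_state();R0=Ro.from_quat(st["tcp_rot"]);piv=jw(75,0,0)[:2];th=float(np.load("jig.npz")["th"])
    for q in np.linspace(q0,q1,n):
        a=th+q;P=piv+np.array([[np.cos(a),-np.sin(a)],[np.sin(a),np.cos(a)]])@[-.167,d]
        y=np.array([np.cos(a),np.sin(a),0]);zz=np.array([0,0,-1.]);R1=Ro.from_matrix(np.c_[np.cross(y,zz),y,zz])
        print(round(q,2),(R0.inv().apply(np.r_[P,z]-st["tcp_pos"])*100).round(1),np.degrees((R0.inv()*R1).as_rotvec()).round(1))
E
python3 - <<'E'
from h import *
s=snapshot("side");b=s["color"]
go(np.r_[jw(-92,28,0)[:2],.061],6.6)
arc(0,.5,6)
cv2.imwrite("pics/f11.png",cv2.resize(b[170:245,260:330,::-1],None,fx=8,fy=8,interpolation=cv2.INTER_CUBIC))
E
```

```text
t 11.9 tcp [0.4282 0.0411 0.0627] w 0.0005 trans cm [-0.   -0.07  0.17] ang [ 0.  -0.  -0.1] j [-0.72  0.38  0.65  2.24 -0.39  0.63  0.33] F [ 0.2 -0.  -0.1]
0.0 [-1.  -0.1  0.1] [ 0.  -0.  -0.1]
0.1 [-2.6 -0.2  0.1] [ 0.  -0.  -5.9]
0.2 [-4.3 -0.1  0.1] [  0.    0.  -11.6]
0.3 [-6.   0.1  0.1] [  0.    0.  -17.3]
0.4 [-7.6  0.5  0.1] [  0.   0. -23.]
0.5 [-9.2  1.1  0.1] [  0.    0.  -28.8]
```

View pics/f11.png

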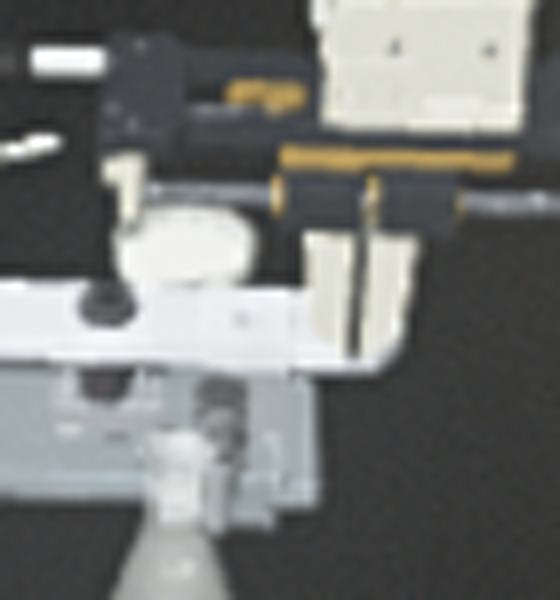

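jog_arm:
  motion:
    - {"translation":[-1,-0.1,0.1],"angular":[0,0,0],"gripper":1}
    - {"translation":[-1.8,-0.2,0.1],"angular":[0,0,-3],"gripper":1}
    - {"translation":[-2.6,-0.2,0.1],"angular":[0,0,-6],"gripper":1}
    - {"translation":[-3.5,-0.2,0.1],"angular":[0,0,-9],"gripper":1}
    - {"translation":[-4.3,-0.1,0.1],"angular":[0,0,-12],"gripper":1}
    - {"translation":[-5.2,0,0.1],"angular":[0,0,-14.5],"gripper":1}
    - {"translation":[-6,0.1,0.1],"angular":[0,0,-17],"gripper":1}
    - {"translation":[-6.8,0.3,0.1],"angular":[0,0,-20],"gripper":1}
    - {"translation":[-7.6,0.5,0.1],"angular":[0,0,-23],"gripper":1}
    - {"translation":[-8.4,0.8,0.1],"angular":[0,0,-26],"gripper":1}
    - {"translation":[-9.2,1.1,0.1],"angular":[0,0,-29],"gripper":1}
    - {"translation":[-9.2,1.1,0.1],"angular":[0,0,-29],"gripper":1}

```text
t: 12.9
tcp_pos: [0.4504, -0.0511, 0.0621]
tcp_rot: [0.458, 0.889, 0.0, 0.001]
ft_force: [-0.3, -0.3, 0.2]
width: 0.0
```

```bash
python3 - <<'E'
from h import *
s=snapshot("side");b=s["color"];t=snapshot("top")
arc(.5,1.0,6)
cv2.imwrite("pics/f12.png",cv2.resize(b[150:245,240:330,::-1],None,fx=6,fy=6,interpolation=cv2.INTER_CUBIC))
cv2.imwrite("pics/t12.png",cv2.resize(t["color"][150:300,170:330,::-1],None,fx=4,fy=4,interpolation=cv2.INTER_CUBIC))
E
```

```text
0.5 [ 0.   0.1 -0. ] [0. 0. 0.]
0.6 [-1.6 -0.  -0. ] [ 0.   0.  -5.7]
0.7 [-3.3  0.  -0. ] [  0.    0.  -11.4]
0.8 [-5.   0.3 -0. ] [  0.    0.  -17.2]
0.9 [-6.6  0.7 -0. ] [  0.    0.  -22.9]
1.0 [-8.2  1.2 -0. ] [  0.    0.  -28.6]
```

View pics/f12.png

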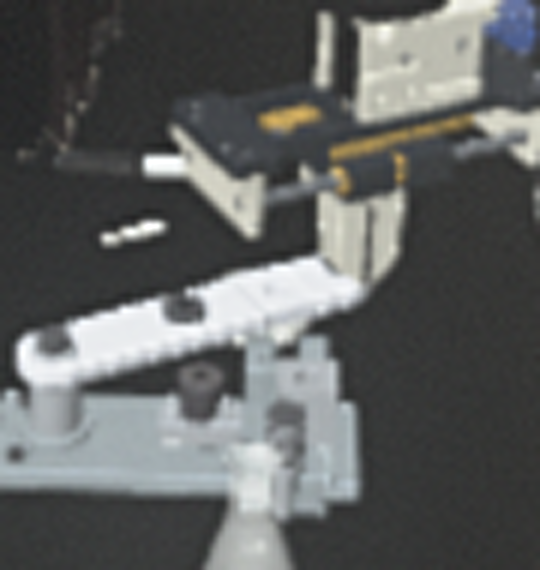

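View pics/t12.png

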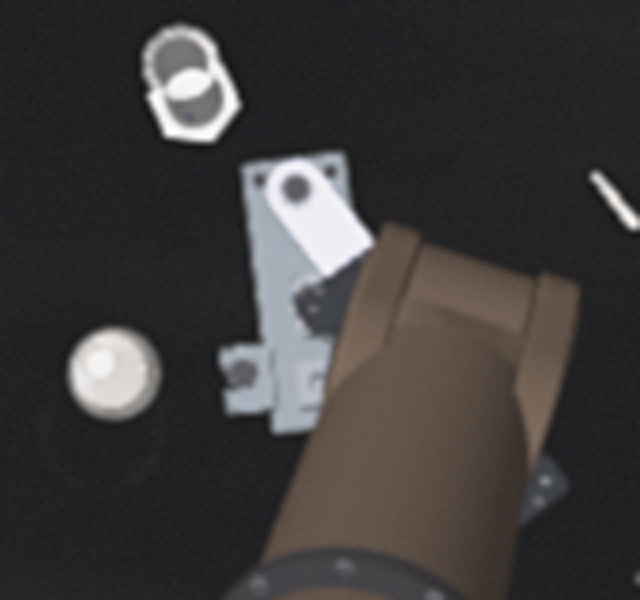

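Leaf is following (~0.5 rad), and the pin stands in its notch (top view crop 240,375). Continue.

jog_arm:
  motion:
    - {"translation":[-0.8,0,0],"angular":[0,0,-3],"gripper":1}
    - {"translation":[-1.6,0,0],"angular":[0,0,-6],"gripper":1}
    - {"translation":[-2.5,0,0],"angular":[0,0,-9],"gripper":1}
    - {"translation":[-3.3,0,0],"angular":[0,0,-11.5],"gripper":1}
    - {"translation":[-4.2,0.2,0],"angular":[0,0,-14.5],"gripper":1}
    - {"translation":[-5,0.3,0],"angular":[0,0,-17],"gripper":1}
    - {"translation":[-5.8,0.5,0],"angular":[0,0,-20],"gripper":1}
    - {"translation":[-6.6,0.7,0],"angular":[0,0,-23],"gripper":1}
    - {"translation":[-7.4,1,0],"angular":[0,0,-26],"gripper":1}
    - {"translation":[-8.2,1.2,0],"angular":[0,0,-29],"gripper":1}
    - {"translation":[-8.2,1.2,0],"angular":[0,0,-29],"gripper":1}

```text
t: 13.92
tcp_pos: [0.5076, -0.1094, 0.0616]
tcp_rot: [0.221, 0.975, -0.0, 0.001]
ft_force: [0.4, -0.8, -0.3]
width: 0.0008
```

```bash
python3 - <<'E'
from h import *
arc(1,1.45,6); print(manip.read_state()["joint_pos"].round(2))
E
```

```text
1.0 [ 0.1 -0.  -0. ] [-0.   0.1  0.6]
1.09 [-1.4 -0.2 -0. ] [-0.   0.1 -4.6]
1.18 [-2.9 -0.1 -0. ] [-0.   0.1 -9.7]
1.27 [-4.4  0.  -0. ] [ -0.    0.1 -14.9]
1.36 [-5.9  0.3 -0. ] [ -0.    0.1 -20. ]
1.45 [-7.4  0.7 -0. ] [ -0.    0.1 -25.2]
[-0.14  0.46  0.34  2.02 -0.23  0.7   1.47]
```

Then back off and rise at the end.

jog_arm:
  motion:
    - {"translation":[-0.7,-0.1,0],"angular":[0,0,-2.5],"gripper":1}
    - {"translation":[-1.4,-0.2,0],"angular":[0,0,-5],"gripper":1}
    - {"translation":[-2.2,-0.2,0],"angular":[0,0,-7.5],"gripper":1}
    - {"translation":[-2.9,-0.1,0],"angular":[0,0,-10],"gripper":1}
    - {"translation":[-3.7,0,0],"angular":[0,0,-12.5],"gripper":1}
    - {"translation":[-4.4,0,0],"angular":[0,0,-15],"gripper":1}
    - {"translation":[-5.2,0.2,0],"angular":[0,0,-17.5],"gripper":1}
    - {"translation":[-5.9,0.3,0],"angular":[0,0,-20],"gripper":1}
    - {"translation":[-6.7,0.5,0],"angular":[0,0,-22.5],"gripper":1}
    - {"translation":[-7.2,0.6,0],"angular":[0,0,-24.5],"gripper":1}
    - {"translation":[-7.2,0.6,0],"angular":[0,0,-24.5],"gripper":1}

```text
t: 14.83
tcp_pos: [0.5746, -0.1337, 0.0613]
tcp_rot: [0.009, 1.0, 0.0, 0.0]
ft_force: [-0.2, -0.3, -0.0]
width: 0.0002
```

```bash
python3 - <<'E'
from h import *
s=snapshot("side");b=s["color"];t=snapshot("top")
go(np.r_[jw(0,0,0)[:2],.12],96.6)
cv2.imwrite("pics/f13.png",cv2.resize(b[150:245,230:330,::-1],None,fx=6,fy=6,interpolation=cv2.INTER_CUBIC))
E
```

```text
t 14.93 tcp [ 0.5736 -0.1337  0.0612] w 0.0003 trans cm [ 5.47 15.66 -5.87] ang [ 0.  -0.  -7.8] j [-0.02  0.54  0.22  1.84 -0.16  0.78  1.84] F [ 0.1  0.6 -0.3]
```

View pics/f13.png

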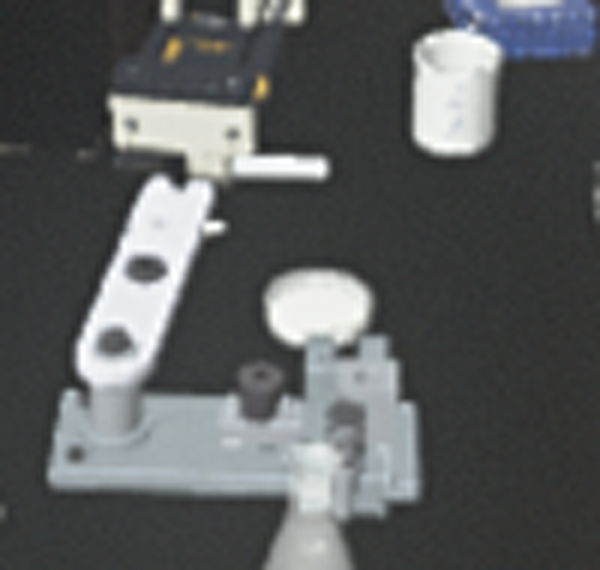

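jog_arm:
  motion:
    - {"translation":[0.8,0,0],"angular":[0,0,0],"gripper":1}
    - {"translation":[1,0,-2],"angular":[0,0,0],"gripper":1}
    - {"translation":[1,0,-5],"angular":[0,0,0],"gripper":0.1}
    - {"translation":[1.5,0,-6.5],"angular":[0,0,0],"gripper":0.1}
    - {"translation":[3,4,-6.5],"angular":[0,0,-4],"gripper":0.1}
    - {"translation":[4.5,8,-6.5],"angular":[0,0,-7.8],"gripper":0.1}
    - {"translation":[5.4,12,-6.5],"angular":[0,0,-7.8],"gripper":0.1}
    - {"translation":[5.4,15.6,-6.5],"angular":[0,0,-7.8],"gripper":0.1}
    - {"translation":[5.4,15.6,-6.5],"angular":[0,0,-7.8],"gripper":0.1}
    - {"translation":[5.4,15.6,-6.5],"angular":[0,0,-7.8],"gripper":0.1}
    - {"translation":[5.4,15.6,-6.5],"angular":[0,0,-7.8],"gripper":0.1}

```text
t: 15.85
tcp_pos: [0.5222, 0.0221, 0.1264]
tcp_rot: [-0.059, 0.998, -0.0, -0.0]
ft_force: [-0.2, -1.0, -0.3]
width: 0.0412
```

```bash
python3 - <<'E'
from h import *
s=snapshot("side");b=s["color"]
go(np.r_[jw(0,0,0)[:2],.026],96.6)
for q in ((0,0,42),(0,0,54),(0,0,30)): print(q,((proj(s,jw(*q))[0]-[230,150]+.5)*6-.5).round())
cv2.imwrite("pics/f14.png",cv2.resize(b[150:245,230:330,::-1],None,fx=6,fy=6,interpolation=cv2.INTER_CUBIC))
E
```

```text
t 15.9 tcp [0.5224 0.0212 0.1264] w 0.0411 trans cm [-0.    0.27 10.04] ang [-0.  -0.   0.1] j [-0.28  0.36  0.18  1.94 -0.08  0.85  1.63] F [ 0.2 -1.  -1. ]
(0, 0, 42) [257. 398.]
(0, 0, 54) [257. 379.]
(0, 0, 30) [256. 417.]
```

View pics/f14.png

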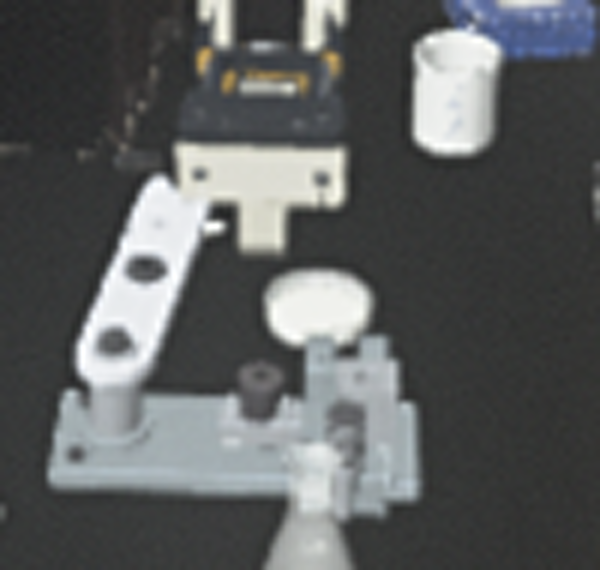

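jog_arm:
  motion:
    - {"translation":[0,0.25,3],"angular":[0,0,0],"gripper":0.1}
    - {"translation":[0,0.25,6],"angular":[0,0,0],"gripper":0.1}
    - {"translation":[0,0.25,8.5],"angular":[0,0,0],"gripper":0.1}
    - {"translation":[0,0.25,10.2],"angular":[0,0,0],"gripper":0.1}
    - {"translation":[0,0.25,10.2],"angular":[0,0,0],"gripper":0.1}
    - {"translation":[0,0.25,10.2],"angular":[0,0,0],"gripper":0.1}

```text
t: 16.4
tcp_pos: [0.522, 0.0233, 0.024]
tcp_rot: [-0.058, 0.998, -0.0, -0.001]
ft_force: [-0.3, 0.1, 0.8]
width: 0.0413
```

```bash
python3 - <<'E'
from h import *
s=snapshot("side");b=s["color"]
go(np.r_[jw(0,0,0)[:2],.024],96.6)
cv2.imwrite("pics/f15.png",cv2.resize(b[150:245,230:330,::-1],None,fx=6,fy=6,interpolation=cv2.INTER_CUBIC))
E
```

```text
t 16.45 tcp [0.5229 0.0238 0.0249] w 0.0413 trans cm [0.08 0.02 0.09] ang [-0.  0.  0.] j [-0.25  0.51  0.14  2.02 -0.12  0.61  1.66] F [-0.4 -0.3 -0.1]
```

View pics/f15.png

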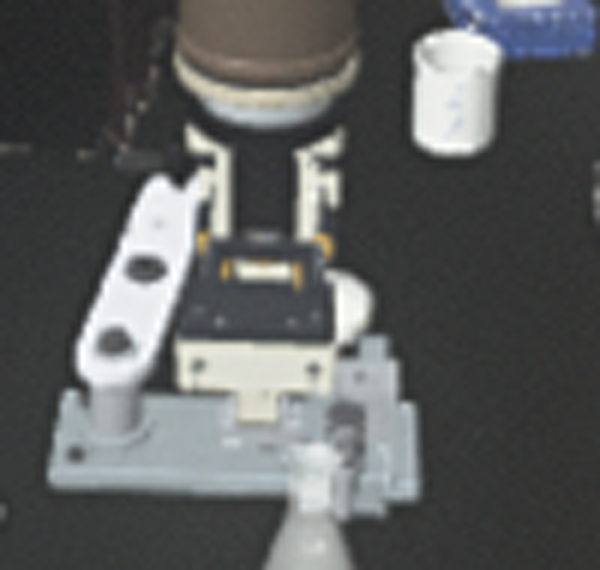

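Fingers straddle the stopper. Close and lift.

jog_arm:
  motion:
    - {"translation":[0,0,0.1],"angular":[0,0,0],"gripper":1}
    - {"translation":[0,0,0.1],"angular":[0,0,0],"gripper":1}
    - {"translation":[0,0,0.1],"angular":[0,0,0],"gripper":1}
    - {"translation":[0,0,0.1],"angular":[0,0,0],"gripper":1}
    - {"translation":[0,0,0.1],"angular":[0,0,0],"gripper":1}
    - {"translation":[0,0,0.1],"angular":[0,0,0],"gripper":1}
    - {"translation":[0,0,-1],"angular":[0,0,0],"gripper":1}
    - {"translation":[0,0,-3],"angular":[0,0,0],"gripper":1}
    - {"translation":[0,0,-6],"angular":[0,0,0],"gripper":1}
    - {"translation":[0,0,-9],"angular":[0,0,0],"gripper":1}
    - {"translation":[0,0,-11],"angular":[0,0,0],"gripper":1}
    - {"translation":[0,0,-11],"angular":[0,0,0],"gripper":1}

```text
t: 17.45
tcp_pos: [0.5253, 0.0253, 0.1394]
tcp_rot: [-0.059, 0.998, 0.0, 0.004]
ft_force: [0.6, 1.1, -0.2]
width: 0.0231
```

```bash
python3 - <<'E'
from h import *
s=snapshot("side");b=s["color"];t=snapshot("top")
go(np.r_[.453,-.351,.135],60)
cv2.imwrite("pics/f16.png",cv2.resize(b[120:245,230:330,::-1],None,fx=4.8,fy=4.8,interpolation=cv2.INTER_CUBIC))
# beaker side check
cv2.imwrite("pics/bk.png",cv2.resize(b[145:185,290:330,::-1],None,fx=12,fy=12,interpolation=cv2.INTER_CUBIC))
for z in (0,.031,.062): print(((proj(s,np.r_[.453,-.351,z])[0]-[290,145]+.5)*12-.5).round())
E
```

```text
t 17.55 tcp [0.5231 0.0253 0.1356] w 0.023 trans cm [ 1.141e+01 -3.654e+01  2.000e-02] ang [ 0.1  0.1 36.8] j [-0.29  0.35  0.18  1.93 -0.08  0.87  1.62] F [-0.7 -0.3  0.4]
[175. 338.]
[181. 254.]
[187. 169.]
```

View pics/f16.png

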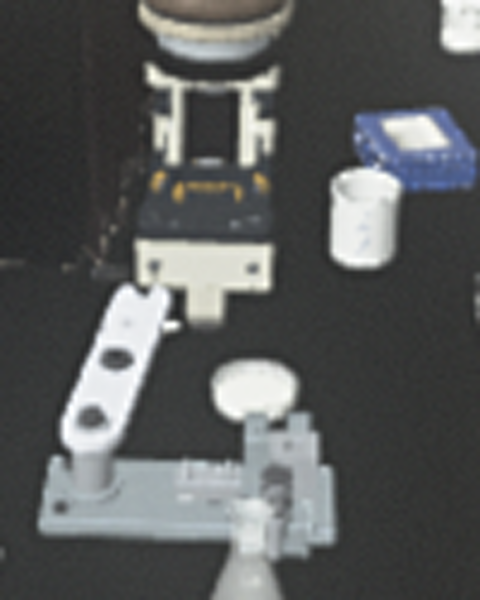

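View pics/bk.png

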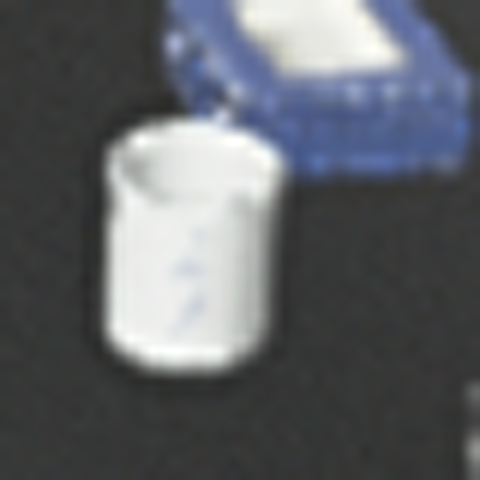

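jog_arm:
  motion:
    - {"translation":[1.2,-3.6,0],"angular":[0,0,5],"gripper":1}
    - {"translation":[2.4,-7.2,0],"angular":[0,0,9],"gripper":1}
    - {"translation":[3.6,-10.8,0],"angular":[0,0,13],"gripper":1}
    - {"translation":[4.8,-14.4,0],"angular":[0,0,17],"gripper":1}
    - {"translation":[6,-18,0],"angular":[0,0,21],"gripper":1}
    - {"translation":[7.2,-21.6,0],"angular":[0,0,25],"gripper":1}
    - {"translation":[8.4,-25.2,0],"angular":[0,0,29],"gripper":1}
    - {"translation":[9.6,-28.8,0],"angular":[0,0,33],"gripper":1}
    - {"translation":[10.6,-32.4,0],"angular":[0,0,36.8],"gripper":1}
    - {"translation":[11.5,-35.5,0],"angular":[0,0,36.8],"gripper":1}
    - {"translation":[11.5,-36.6,0],"angular":[0,0,36.8],"gripper":1}
    - {"translation":[11.5,-36.6,0],"angular":[0,0,36.8],"gripper":1}

```text
t: 18.55
tcp_pos: [0.4498, -0.3552, 0.1333]
tcp_rot: [0.261, 0.965, -0.001, -0.001]
ft_force: [1.1, 1.0, -0.6]
width: 0.0231
```

```bash
python3 - <<'E'
from h import *
s=snapshot("side");b=s["color"];t=snapshot("top")
go(np.r_[.4525,-.352,.05],60)
cv2.imwrite("pics/f17.png",cv2.resize(b[90:200,260:370,::-1],None,fx=5.4,fy=5.4,interpolation=cv2.INTER_CUBIC))
for z in (.062,.09,.12): print(((proj(s,np.r_[.4525,-.352,z])[0]-[260,90]+.5)*5.4-.5).round())
cv2.imwrite("pics/t17.png",cv2.resize(t["color"][150:300,300:460,::-1],None,fx=4,fy=4,interpolation=cv2.INTER_CUBIC))
E
```

```text
t 18.65 tcp [ 0.4512 -0.3509  0.1332] w 0.0228 trans cm [-0.19 -0.03  8.32] ang [ 0.  -0.1 -0. ] j [ 0.27  0.45  0.42  1.83 -0.22  0.92  1.83] F [ 0.3  0.9 -0.7]
[246. 372.]
[249. 337.]
[252. 298.]
```

View pics/f17.png

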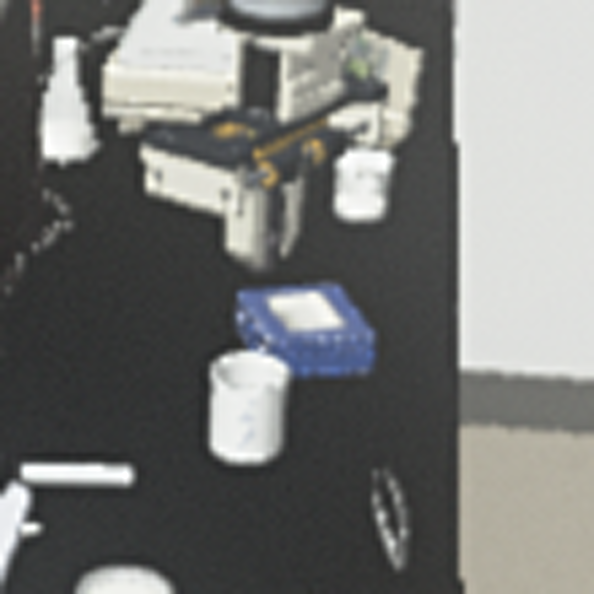

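View pics/t17.png

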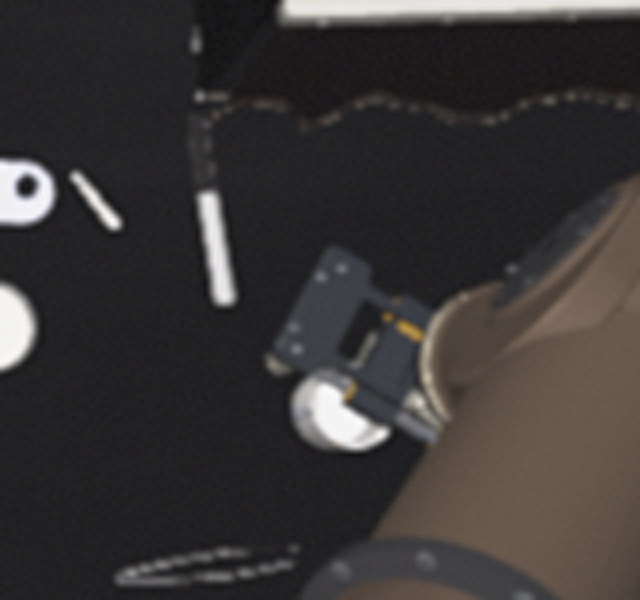

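jog_arm:
  motion:
    - {"translation":[-0.15,0,2],"angular":[0,0,0],"gripper":1}
    - {"translation":[-0.15,0,4],"angular":[0,0,0],"gripper":1}
    - {"translation":[-0.15,0,5],"angular":[0,0,0],"gripper":1}
    - {"translation":[-0.15,0,5],"angular":[0,0,0],"gripper":1}
    - {"translation":[-0.15,0,5],"angular":[0,0,0],"gripper":1}

```text
t: 19.07
tcp_pos: [0.453, -0.3513, 0.0841]
tcp_rot: [0.258, 0.966, 0.0, -0.001]
ft_force: [0.3, 0.6, 0.1]
width: 0.0228
```

```bash
python3 - <<'E'
from h import *
s=snapshot("side");b=s["color"];t=snapshot("top")
go(np.r_[.4525,-.352,.05],60)
cv2.imwrite("pics/f18.png",cv2.resize(b[110:190,275:345,::-1],None,fx=7,fy=7,interpolation=cv2.INTER_CUBIC))
cv2.imwrite("pics/t18.png",cv2.resize(t["color"][200:280,350:430,::-1],None,fx=7,fy=7,interpolation=cv2.INTER_CUBIC))
E
```

```text
t 19.17 tcp [ 0.4536 -0.3525  0.0852] w 0.0232 trans cm [ 0.12 -0.01  3.52] ang [0.  0.1 0. ] j [ 0.29  0.51  0.39  1.87 -0.26  0.82  1.86] F [-0.4 -0.4 -0.4]
```

View pics/f18.png

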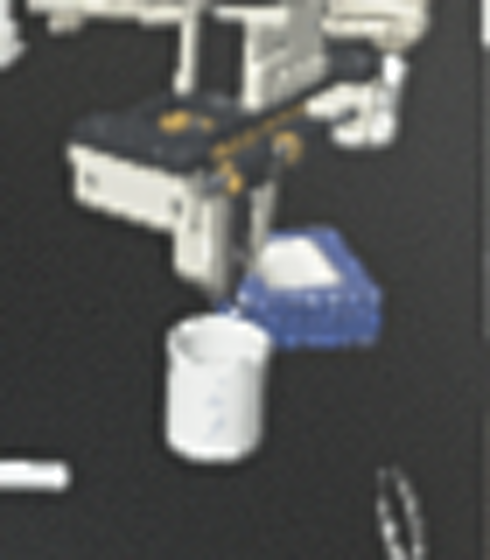

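View pics/t18.png

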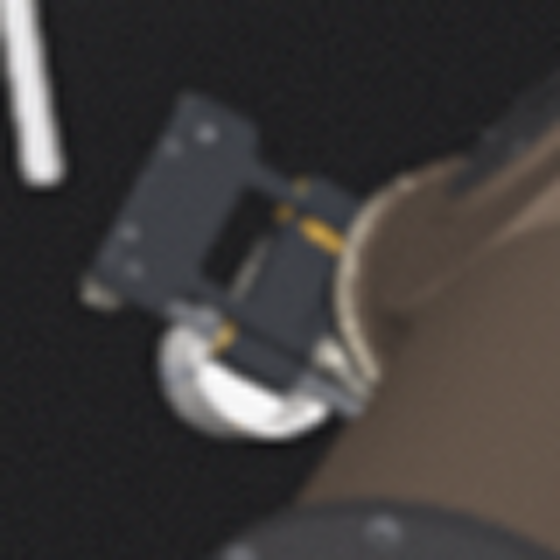

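```bash
python3 - <<'E'
from h import *
s=snapshot("side");b=s["color"]
st=manip.read_state();p=st["tcp_pos"];R=Ro.from_quat(st["tcp_rot"]).as_matrix();c=lambda P:((proj(s,P)[0]-[285,135]+.5)*14-.5).round()
for l in ((.0095,.0115,.014),(-.0095,.0115,.014),(.0095,-.0115,.014),(-.0095,-.0115,.014),(0,0,.014),(0,0,.026)): print(l,c(p+R@l+[0,0,.031]))
for z in (0,.062): print(z,c(np.r_[.4525,-.352,z]))
cv2.imwrite("pics/f19.png",cv2.resize(b[135:177,285:327,::-1],None,fx=14,fy=14,interpolation=cv2.INTER_CUBIC))
E
```

```text
(0.0095, 0.0115, 0.014) [300. 224.]
(-0.0095, 0.0115, 0.014) [242. 205.]
(0.0095, -0.0115, 0.014) [348. 197.]
(-0.0095, -0.0115, 0.014) [290. 178.]
(0, 0, 0.014) [295. 201.]
(0, 0, 0.026) [292. 241.]
0 [276. 532.]
0.062 [290. 335.]
```

View pics/f19.png

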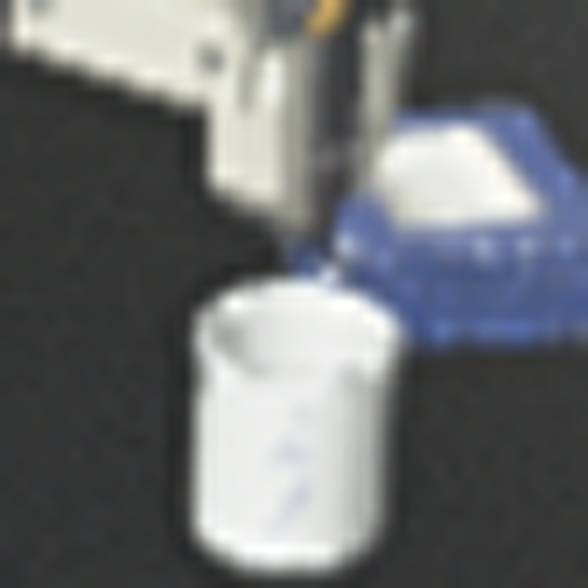

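jog_arm:
  motion:
    - {"translation":[0.1,0,1.2],"angular":[0,0,0],"gripper":1}
    - {"translation":[0.1,0,2.4],"angular":[0,0,0],"gripper":1}
    - {"translation":[0.1,0,3.3],"angular":[0,0,0],"gripper":1}
    - {"translation":[0.1,0,3.3],"angular":[0,0,0],"gripper":1}
    - {"translation":[0.1,0,3.3],"angular":[0,0,0],"gripper":1}

```text
t: 19.63
tcp_pos: [0.4517, -0.352, 0.0509]
tcp_rot: [0.259, 0.966, 0.0, -0.001]
ft_force: [0.5, -0.8, 0.7]
width: 0.023
```

```bash
python3 - <<'E'
from h import *
s=snapshot("side");b=s["color"]
go(np.r_[.4525,-.352,.05],60)
cv2.imwrite("pics/f20.png",cv2.resize(b[135:177,285:327,::-1],None,fx=14,fy=14,interpolation=cv2.INTER_CUBIC))
E
```

```text
t 19.68 tcp [ 0.452  -0.3522  0.0514] w 0.0229 trans cm [-0.03  0.04  0.14] ang [-0. -0. -0.] j [ 0.31  0.55  0.37  1.89 -0.29  0.75  1.89] F [ 0.3 -0.7 -0.7]
```

View pics/f20.png

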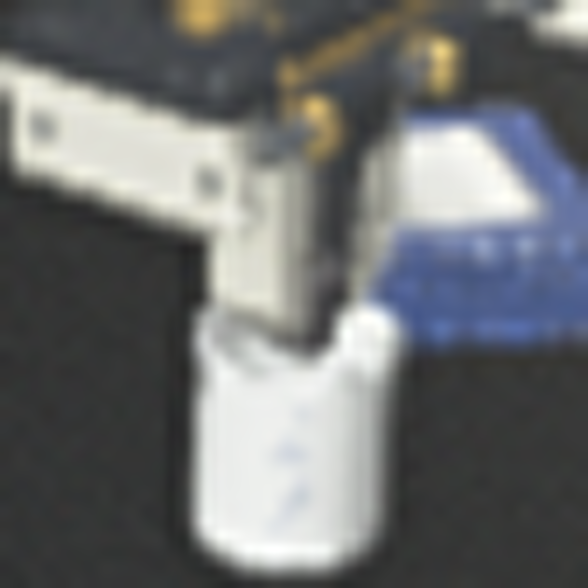

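jog_arm:
  motion:
    - {"translation":[0,0,0],"angular":[0,0,0],"gripper":0.2}
    - {"translation":[0,0,0],"angular":[0,0,0],"gripper":0.2}
    - {"translation":[0,0,0],"angular":[0,0,0],"gripper":0.2}
    - {"translation":[0,0,0],"angular":[0,0,0],"gripper":0.2}
    - {"translation":[0,0,-1],"angular":[0,0,0],"gripper":0.2}
    - {"translation":[0,0,-4],"angular":[0,0,0],"gripper":0.2}
    - {"translation":[0,0,-8],"angular":[0,0,0],"gripper":0.2}
    - {"translation":[0,0,-11],"angular":[0,0,0],"gripper":0.2}
    - {"translation":[2,-4,-12],"angular":[0,0,0],"gripper":0.2}
    - {"translation":[3,-8,-12],"angular":[0,0,0],"gripper":0.2}
    - {"translation":[3,-12,-12],"angular":[0,0,0],"gripper":0.2}
    - {"translation":[3,-12,-12],"angular":[0,0,0],"gripper":0.2}

```text
t: 20.68
tcp_pos: [0.3593, -0.4486, 0.1737]
tcp_rot: [0.264, 0.965, -0.003, 0.0]
ft_force: [-1.2, -0.3, 0.1]
width: 0.0365
```

```bash
python3 - <<'E'
from h import *
s=snapshot("side");b=s["color"];t=snapshot("top")
st=manip.read_state();print(st["t"],st["tcp_pos"],st["width"],st["ft_force"])
cv2.imwrite("pics/f21.png",cv2.resize(b[130:250,230:340,::-1],None,fx=5,fy=5,interpolation=cv2.INTER_CUBIC))
cv2.imwrite("pics/t21.png",cv2.resize(t["color"][140:290,180:430,::-1],None,fx=3.2,fy=3.2,interpolation=cv2.INTER_CUBIC))
E
```

```text
20.7833 [ 0.36424281 -0.44306502  0.17236533] 0.03660137184855478 [0.67963717 0.67656316 0.22416355]
```

View pics/f21.png

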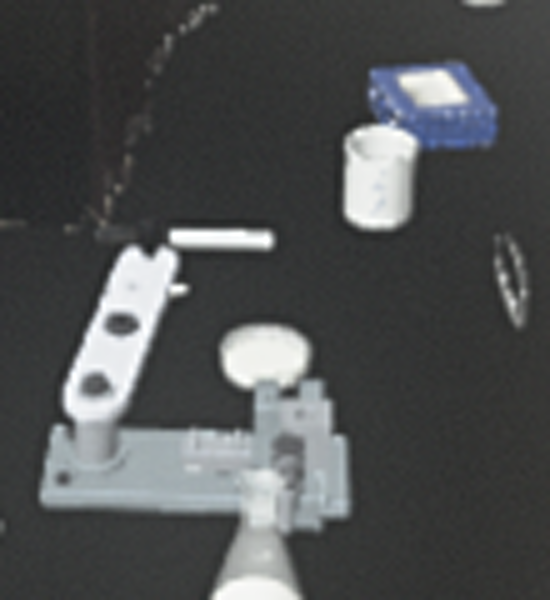

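View pics/t21.png

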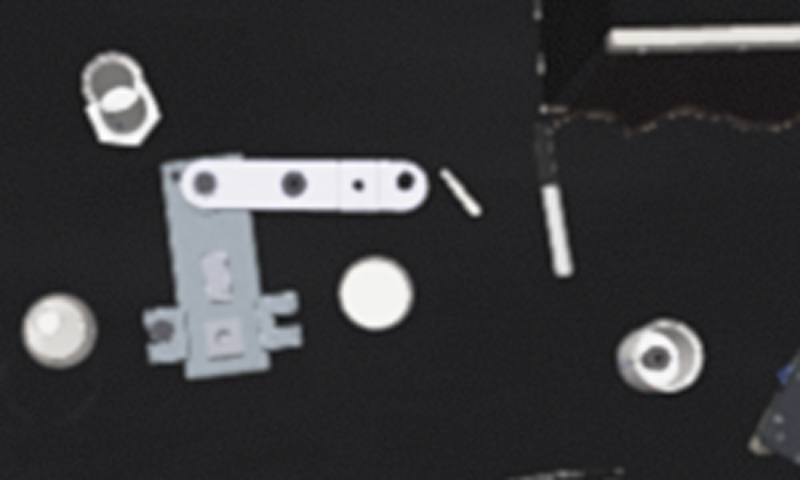

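```bash
python3 - <<'E'
from h import *
t=snapshot("top");b=t["color"]
cv2.imwrite("pics/pin.png",cv2.resize(b[225:265,215:255,::-1],None,fx=14,fy=14,interpolation=cv2.INTER_CUBIC))
for z in (36,70): print(((proj(t,jw(-45,50,z))[0]-[215,225]+.5)*14-.5).round())
E
```

```text
[231. 277.]
[221. 263.]
```

View pics/pin.png

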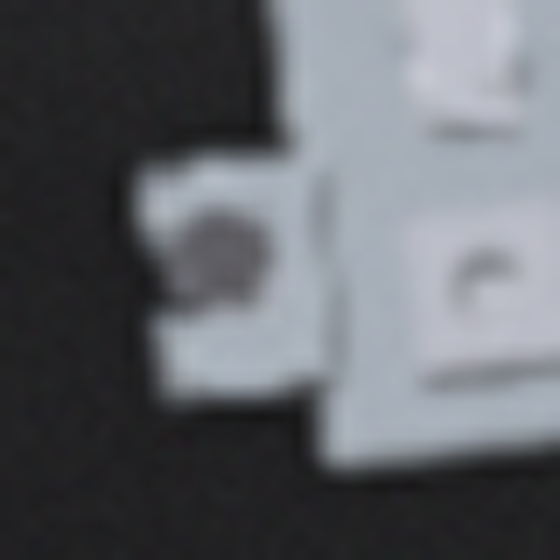

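```bash
python3 - <<'E'
from rig import manip
print(manip.job_done()); s=manip.read_state(); print(s["t"],s["joint_vel"].round(3))
E
```

```text
the job is handed in; nothing more can be done
None
the job is handed in; nothing more can be done
```

I unloaded the jig and handed the job in at about 21 s. All four steps look met in the last pictures, but no verdict was reported.

- **Pin:** I drew it from the bore and parked it in the left (+y) notch. The wrist felt about 20 N as the collar came down on the ledge. In the last top view its head lies within 1–2 mm of where a parked pin should show, and it stands upright.
- **Leaf:** I pushed it over the dish to the -y side. It stands about 1.4 rad open, close to a quarter turn.
- **Stopper:** I dropped it into the beaker from just above the rim. The last top view shows it upright inside, with the beaker upright and apparently where it was.
- **Bystanders:** The flask, dish and cylinder show no visible shift. I did not check the dropper bottle in the last pictures, but the arm passed near it only once, at the start, well above it.

**What disagreed:** the fingers are really about 31 mm higher than the reported TCP height and the stated finger length imply. Because of that my first grasp closed on nothing above the pin. I measured the offset in the side view and used it from then on, and it matched the height at which the pin's collar met the ledge.

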